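# Stack a lapping wheel on the polishing spindle

### The arm

A 6-joint arm with a two-finger parallel gripper is mounted at the origin on a cart in front of the work surface, level with it; the furniture and walls round the work are solid. World frame = base frame: x ahead of the robot, y to its left, z up, the work surface at z = 0. Lengths are in m, angles in rad, forces in N, time in s.
With the tool pointing down it reaches from about 0.35 to 0.975 m from the base axis. Payload 4.9 kg.
Tool frame: the origin (TCP) lies midway between the tips of the shut fingers; the grasp point (between the pads) lies 19 mm behind it; x points along the fingers, y is the direction in which the jaws open and shut, and the axes are right-handed (so a half turn about x gives the same grasp; the last joint's range is limited). The gripper opens to 85 mm and grips with 20 to 120 N. Pads are 22 mm wide; open, the fingers measure 114 mm over their backs; the gripper's body (76 mm by 85 mm) begins 54 mm behind the grasp point. The pads swing forward as they close: fully open they stand 13 mm farther back than shut.
Start: joints at [-1.355, 0.053, 1.613, -0, 1.476, -0.119], TCP at [0.205, -0.59, 0.231] pointing down, gripper open.
Joint ranges: [-3.01, 3.01], [-1.01, 2.22], [0.06, 2.58], [-1.02, 4.17], [0.09, 2.62], [-3.14, 3.14]. Speed limits (rad/s): [2.57, 2.57, 3.14, 3.14, 3.14, 3.14].

### API

Orientations are given as a rotation vector (axis times angle).
In Python, from station import ctrl gives the robot as it stands.
- The arm moves only by the shell command python3 -m handwheel 'ROWS' [FORCE]. ROWS is JSON, a list of rows, each a list of 3 entries, a list of its own where there are three numbers: the finger opening in m, from 0 to 0.0854, then the shift along the tool's x, y, z in m, then the turn, a rotation vector about the tool's x, y, z in degrees. In form: [[claw, [dx, dy, dz], [ax, ay, az]], ...]. A call has 1 to 10 rows; each row shifts and turns the commanded pose from where the row before left it, along the tool's axes as they then stand; what a row does not reach is not made up. A row lasts 1/12 s, in which the tool goes at most 41.7 mm and 7.16 degrees, less where a joint would pass 70% of its speed; a pose out of reach is approached as far as the arm can. A call with a gripper value outside its range is refused whole. The fingers move at their own pace and stop on an object; FORCE is the grip in N (left out, the last holds). Time passes only in rows, so rows that do not move let the fingers close. It gives the time, the measured TCP pose, the force and the opening at its end, in the units of the state.
- ctrl.get_obs(): the state, without advancing time (a new reading comes with each control period).
- ctrl.get_image(name): name is "side" or "top"; returns the picture (400x640x3 uint8, red, green, blue); there is no depth.
- ctrl.camera_params(name): a dict with "vertical_fov" (degrees; the focal length in pixels is half the picture's height over the tangent of half this angle, whatever the lens; pixels are square), "cx", "cy" (the principal point, pixels), "rvec" (rotation vector, rad) and "tvec" (3), from world to camera coordinates, as OpenCV has them. Camera axes: x right, y down, z forward; pixel columns grow to the right and rows downward; lengths in m; the calibration is good to about 2 mm. A picture is of the moment at which its call begins. camera_params takes no time and is no camera call.
- ctrl.finish_job(): hands the job in, once; it reports no verdict.
Trained networks look in the newest picture that a camera, given by its name, has taken for a name from the list of things; names that differ only in an ending like _2 or _b are one class to them, and where a whole thing is asked for, a point or a joint stands for the part that bears it (a point fixed in the world has none). Each returns a list of dicts, best first, with "score" (0 to 1); they miss things now and then, are a little off and sometimes report something else, mostly with a low value. They report only what shows in the picture. A call takes as long as a camera call. They do not tell look-alikes from the thing itself.
- ctrl.look_for(thing, camera): "box" ([centre column, centre row, width, height] in pixels, round what is visible of it).
- ctrl.silhouettes(thing, camera): "mask" (400x640 bool, what is visible of it) and "box" ([centre column, centre row, width, height] in pixels, round what is visible of it).
- ctrl.tip_of(thing, camera): "centre" ([row, column] in pixels: a listed point, or the origin of a listed thing).
The state is a dict: "t": time; "q": joint angles; "dq": joint speeds; "effort": joint torques, N m; "tool_pos": TCP position; "tool_rot": TCP orientation; "contact_force": force on the tool from outside, world axes, zero at the start; "wrist_torque": the same for the moment, N m; "opening": finger opening in m.
Only numpy, scipy, OpenCV 4.12 (cv2) and the standard library are available. Lean on these libraries where they do the work, as an engineer would, in place of code of your own. Each camera call takes 0.05 s, during which the arm holds its last target.

### The job

Set up the upright polishing spindle: put the flanged sleeve on it first, wide flange down, then the larger wheel, the one with a hub, hub upward, and last the knurled cap, wide end down, each fully home on the one below; the hubbed wheel stands on edge in the rack, so it will have to be laid flat and taken again by its hub. Leave the plain wheel in the rack and do not disturb the loupe or the round tin.

Things in the scene. Friction and masses are not known exactly. Their poses are not given: they have to be found in the camera images.
- spindle: fixed upright steel spindle on a round grey foot (84 mm across). Origin at the centre of the foot's underside, z up. The spindle itself is 18 mm in diameter and tapers over its top 6 mm to 10 mm; its tip stands 112 mm above the bench. A flat shoulder 60 mm across, 16 mm above the bench, carries the stack
- spindle_seat (a point): point on the spindle's axis at the height of the shoulder (16 mm above the bench), where the underside of the sleeve comes to rest
- sleeve: steel flanged sleeve, standing on the bench: flange 64 mm across and 12 mm high below, barrel 44 mm across above it, 52 mm high in all, with an open 24 mm bore right through (once it is home the spindle stands 44 mm out of its top, between the fingers that hold it, so grip the barrel near its top). Origin at the centre of its underside (flange face), z along the bore, upward. 0.2 kg
- wheel: aluminium lapping wheel with a hub: disc 96 mm across and 14 mm thick, on one face a raised hub 44 mm across and 16 mm high (30 mm over all), 24 mm bore right through. Origin at the centre of the flat face without hub, z along the bore toward the hub. Starts on edge in one of the two places of the rack, z level, along plus x of the rack, away from the robot; upper edge about 107 mm above the bench. 0.25 kg
- cap: steel clamping cap, standing on the bench: flange 64 mm across and 10 mm high below, knurled round knob 38 mm across above it, 42 mm high in all, closed at the top; from below a 24 mm bore, 38 mm deep. Origin at the centre of its underside, z upward. 0.16 kg. The bench round x 0.43, y -0.10, between the rack and the standing parts, is free for laying the wheel down
- plain_wheel: spare plain aluminium disc without hub, 80 mm across, 14 mm thick, 24 mm bore, standing on edge in the other place of the rack; upper edge about 89 mm above the bench. Origin at the centre of one face, z along its bore
- rack: fixed low wooden rack with two rails, 178 mm long along its x and 84 mm wide. Origin at the centre of its underside. The two places for wheels are 40 mm either side of its origin along its x; at each a wheel stands across the rack with its faces toward the rack's plus and minus x, held loosely between four steel pins that reach 54 mm above the bench
- loupe: black eye loupe, 35 mm across, 34 mm high, a bystander; origin at its underside. On its side of the bench, farther from the robot, stands a fixed press about 0.3 m tall (near x 0.63, y 0.27): pass on the near side of it
- parts_tin: flat round metal tin, 50 mm across, 21 mm high, a bystander; origin at its underside
Things that resemble listed ones, but are neither listed nor needed, are in the scene too. What is shaped like the sleeve but purple is not meant.

How it is judged:
By the outcome, as a careful person would: the job done as asked, in the order asked, and still so for the second after the job is handed in, with the robot touching nothing.
It also fails if it takes over 72 s, if anything falls off the work surface, if the arm or the gripper's body presses on something with over 40 N, if the wrist force passes 120 N, or if a joint passes its speed limit or range.

## Working session

There is one attempt and no reset: what is moved stays moved. The work goes in short steps, Python scripts to look and compute and a shell command to move; the robot and the scene stay as the last step left them, time stands still between calls to the robot, and variables do not carry over. Pictures are saved under pics/ and viewed, and the job is handed in when it is done.

```bash
ls; mkdir -p pics; python3 - <<'E'
from station import ctrl
import cv2
o=ctrl.get_obs(); print(o)
for n in("side","top"):
    im=ctrl.get_image(n); cv2.imwrite(f"pics/{n}0.png",im[:,:,::-1]); print(n,ctrl.camera_params(n))
E
```

```text
pics
{'t': 0.0, 'q': array([-1.35500762e+00,  5.33328312e-02,  1.61425722e+00,  2.35775559e-05,
        1.47599621e+00, -1.19018003e-01]), 'dq': array([ 0.00040784,  0.00125758,  0.00034641, -0.00109067,  0.00140934,
       -0.00076617]), 'effort': array([-2.37166212e-03, -3.93680906e+01, -3.70175457e+01, -3.59102041e-04,
        7.04679958e-03,  7.29043109e-06]), 'tool_pos': array([ 0.20523214, -0.58970217,  0.23009988]), 'tool_rot': array([ 2.04066934,  0.34691442, -2.04082038]), 'contact_force': array([-0.63457169,  0.51713445,  0.14670639]), 'wrist_torque': array([-0.07962353,  0.02747084,  0.02563712]), 'opening': 0.08534900496342498}
side {'vertical_fov': 45.60080922959522, 'cx': 328.612186787087, 'cy': 196.05080022916428, 'rvec': array([ 0.27899979, -2.54375727,  1.63491483]), 'tvec': array([0.49434523, 0.14793868, 0.98395021])}
top {'vertical_fov': 44.41234552007719, 'cx': 315.860333656509, 'cy': 196.3085808430324, 'rvec': array([ 2.12735469, -2.10003898,  0.20146724]), 'tvec': array([-0.04672176,  0.52335322,  1.29948775])}
```

View pics/side0.png

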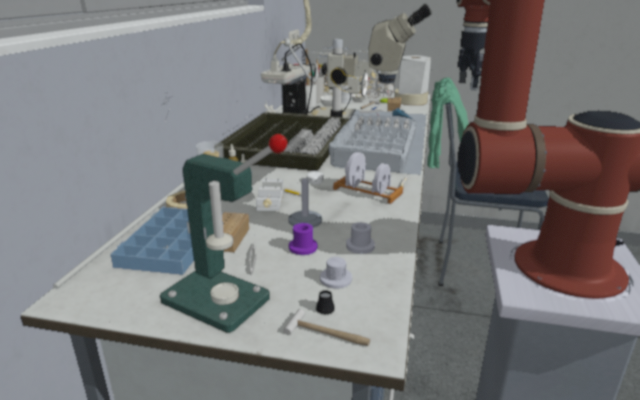

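View pics/top0.png

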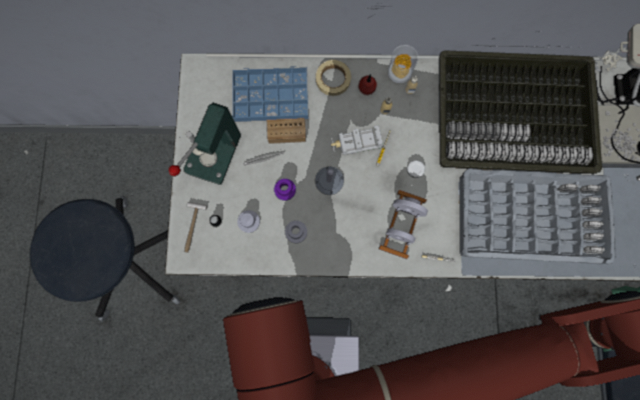

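```bash
cat > h.py <<'E'
import numpy as np, cv2
from station import ctrl
from scipy.spatial.transform import Rotation as R
from scipy.optimize import least_squares
def cam(n):
    p=ctrl.camera_params(n); f=200/np.tan(np.radians(p['vertical_fov']/2))
    K=np.array([[f,0,p['cx']],[0,f,p['cy']],[0,0,1]]); return K,p['rvec'],p['tvec']
def proj(n,P):
    K,r,t=cam(n); return cv2.projectPoints(np.asarray(P,float).reshape(-1,3),r,t,K,None)[0].reshape(-1,2)
def onz(n,uv,z):
    K,r,t=cam(n); Rm=cv2.Rodrigues(r)[0]; d=Rm.T@np.linalg.inv(K)@np.array([uv[0],uv[1],1]); c=-Rm.T@t
    return c+d*(z-c[2])/d[2]
def tri(uvs,uvt):
    P=[]
    for n in("side","top"):
        K,r,t=cam(n); P.append(K@np.c_[cv2.Rodrigues(r)[0],t])
    X=cv2.triangulatePoints(P[0],P[1],np.array(uvs,float),np.array(uvt,float)).ravel(); return X[:3]/X[3]
def pic(n,name,box=None,s=4):
    im=ctrl.get_image(n)[:,:,::-1]
    if box: x0,y0,x1,y1=box; im=cv2.resize(im[y0:y1,x0:x1],None,fx=s,fy=s,interpolation=cv2.INTER_CUBIC)
    cv2.imwrite(f"pics/{name}.png",im)
def st():
    o=ctrl.get_obs(); M=R.from_rotvec(o['tool_rot']).as_matrix()
    print('t',o['t'],'pos',o['tool_pos'].round(4),'F',o['contact_force'].round(1),'op',round(o['opening'],4)); print('axes xyz cols\n',M.round(3)); return o,M
E
python3 - <<'E'
from h import *
np.set_printoptions(precision=4,suppress=True)
for th in ['spindle','spindle_seat','sleeve','wheel','cap','plain_wheel','rack','loupe','parts_tin']:
    for n in ("side","top"):
        r=ctrl.tip_of(th,n)
        for d in r[:3]:
            c=d['centre']; z=.016 if th=='spindle_seat' else 0.
            if th=='wheel': z=.059
            if th=='plain_wheel': z=.049
            print(th,n,round(d['score'],2),np.array(c[::-1]).round(1),onz(n,c[::-1],z))
st()
E
```

```text
spindle side 0.98 [306.3 222.4] [ 0.5759 -0.0695  0.    ]
spindle top 0.71 [328.3 180.9] [ 0.5801 -0.0747  0.    ]
spindle_seat side 0.63 [304.7 214.8] [ 0.5818 -0.0775  0.016 ]
spindle_seat top 0.66 [327.  179.9] [ 0.5792 -0.0707  0.016 ]
sleeve side 0.86 [361.5 248. ] [0.4275 0.0194 0.    ]
sleeve side 0.66 [301.5 244.4] [0.5599 0.0344 0.    ]
sleeve top 0.61 [285.2 187.9] [0.5579 0.0491 0.    ]
sleeve top 0.58 [292.9 235.4] [0.421  0.0238 0.    ]
wheel side 0.64 [358.8 171.8] [ 0.4822 -0.2807  0.059 ]
wheel top 0.55 [411.2 207.9] [ 0.4934 -0.3004  0.059 ]
cap side 0.91 [332.6 278.3] [0.4659 0.1475 0.    ]
cap top 0.66 [248.5 220.8] [0.461  0.1509 0.    ]
plain_wheel side 0.74 [381.8 177.6] [ 0.4185 -0.2783  0.049 ]
plain_wheel top 0.47 [400.  241.4] [ 0.4026 -0.2697  0.049 ]
rack side 0.87 [369.8 190.8] [ 0.4509 -0.2933  0.    ]
rack top 0.7 [399.7 226.4] [ 0.4504 -0.2777  0.    ]
loupe side 0.77 [324.3 303.9] [0.4642 0.2304 0.    ]
loupe top 0.52 [212.7 221.5] [0.4577 0.2526 0.    ]
parts_tin side 0.35 [369.1 193.1] [ 0.4507 -0.2773  0.    ]
parts_tin side 0.16 [332.9 277.7] [0.4658 0.1453 0.    ]
parts_tin top 0.83 [417.2 167.1] [ 0.6242 -0.3318  0.    ]
t 1.0 pos [ 0.2053 -0.5903  0.2313] F [-0.1  0.2  0.6] op 0.0857
axes xyz cols
 [[-0.     0.329 -0.944]
 [-0.    -0.944 -0.329]
 [-1.    -0.     0.   ]]
```

```bash
python3 - <<'E'
from h import *
im=ctrl.get_image('top')[:,:,::-1]
cv2.imwrite('pics/topcrop.png',cv2.resize(im[140:270,180:460],None,fx=2.8,fy=2.8,interpolation=cv2.INTER_CUBIC))
im=ctrl.get_image('side')[:,:,::-1]
cv2.imwrite('pics/sidecrop.png',cv2.resize(im[130:330,230:430],None,fx=3,fy=3,interpolation=cv2.INTER_CUBIC))
E
```

```text
(no output)
```

View pics/topcrop.png

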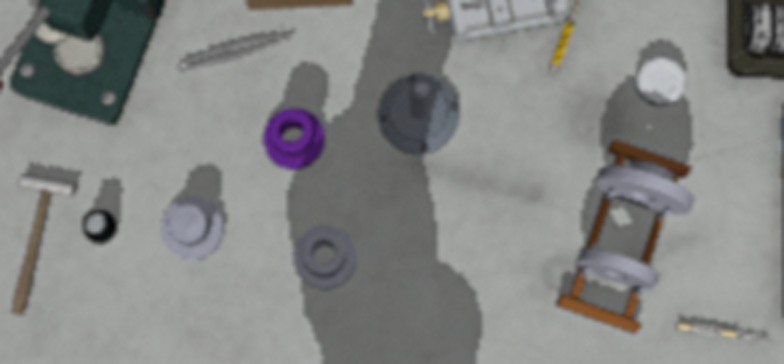

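View pics/sidecrop.png

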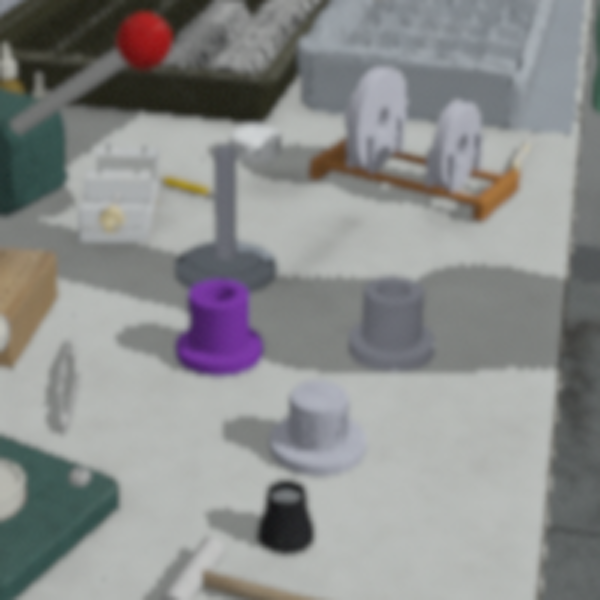

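```bash
cat >> h.py <<'E'
def circ(c,ax,r,n=48):
    ax=np.asarray(ax,float); u=np.cross(ax,[0.3,0.5,0.8] if abs(ax[2])<.9 else [1,0,0]); u/=np.linalg.norm(u); v=np.cross(ax,u)
    a=np.linspace(0,2*np.pi,n,endpoint=False)[:,None]; return np.asarray(c)+r*(np.cos(a)*u+np.sin(a)*v)
def stack(n,o,ax,segs,S=4):
    m=np.zeros((400*S,640*S),np.uint8)
    for z0,z1,r0,r1 in segs:
        p=np.r_[circ(o+ax*z0,ax,r0),circ(o+ax*z1,ax,r1)]
        q=((proj(n,p)+.5)*S).astype(np.float32); cv2.fillConvexPoly(m,cv2.convexHull(q).astype(np.int32),1)
    return cv2.resize(m.astype(np.float32),(640,400),interpolation=cv2.INTER_AREA)
SEG=dict(sleeve=[(0,.012,.032,.032),(.012,.052,.022,.022)],cap=[(0,.01,.032,.032),(.01,.042,.019,.019)],
 spindle=[(0,.008,.042,.042),(.008,.016,.03,.03),(.016,.106,.009,.009),(.106,.112,.009,.005)],
 wheel=[(0,.014,.048,.048),(.014,.03,.022,.022)],plain_wheel=[(0,.014,.04,.04)])
def cen(m): ys,xs=np.nonzero(m); return np.array([xs.mean(),ys.mean()])
def getmask(th,n,near=None):
    best=None
    for d in ctrl.silhouettes(th,n):
        c=cen(d['mask'])
        if near is not None and np.hypot(*(c-near))>15: continue
        return d['mask'],d['score']
    return None,0
def fit(th,o0,ax=(0,0,1),cams=("side","top"),masks=None,free=(0,1)):
    ax=np.asarray(ax,float); o0=np.array(o0,float)
    from scipy.optimize import minimize
    if masks is None:
        masks={}
        for n in cams:
            ref=stack(n,o0,ax,SEG[th])>.5
            masks[n]=getmask(th,n,cen(ref))[0]
    def cost(d,cs):
        o=o0.copy(); o[list(free)]+=d
        return sum((1-np.minimum(s:=stack(n,o,ax,SEG[th]),masks[n]).sum()/np.maximum(s,masks[n]).sum()) for n in cs)
    out={}
    for cs in [cams]+[(c,) for c in cams]:
        cs=[c for c in cs if masks[c] is not None]
        if not cs: continue
        k=len(free); sim=np.r_[[np.zeros(k)],.008*np.eye(k)]
        r=minimize(cost,np.zeros(k),args=(cs,),method='Nelder-Mead',options=dict(initial_simplex=sim,xatol=1e-4,fatol=1e-4))
        o=o0.copy(); o[list(free)]+=r.x; print(th,cs,o.round(4),'cost',round(r.fun,3)); out[tuple(cs)]=o
    return out
E
python3 - <<'E'
from h import *
fit('spindle',[.578,-.072,0]); fit('sleeve',[.425,.021,0]); fit('cap',[.463,.149,0])
im=ctrl.get_image('top')[:,:,::-1]
cv2.imwrite('pics/rack.png',cv2.resize(im[180:270,370:440],None,fx=6,fy=6,interpolation=cv2.INTER_CUBIC))
for n in('side','top'):
    for d in ctrl.silhouettes('rack',n)[:1]: np.save(f'rack_{n}.npy',d['mask']);print(d['score'],d['box'])
    for d in ctrl.silhouettes('wheel',n)[:2]: np.save(f'wheel_{n}.npy',d['mask']);print('w',d['score'],d['box'])
    for d in ctrl.silhouettes('plain_wheel',n)[:2]: print('p',d['score'],d['box'])
E
```

```text
spindle ['side', 'top'] [ 0.5816 -0.0765  0.    ] cost 0.223
spindle ['side'] [ 0.5823 -0.0794  0.    ] cost 0.174
spindle ['top'] [ 0.581  -0.0759  0.    ] cost 0.039
sleeve ['side', 'top'] [0.4315 0.0175 0.    ] cost 0.227
sleeve ['side'] [0.4323 0.0165 0.    ] cost 0.061
sleeve ['top'] [0.4305 0.0175 0.    ] cost 0.153
cap ['side', 'top'] [0.4598 0.1525 0.    ] cost 0.149
cap ['side'] [0.4599 0.1506 0.    ] cost 0.087
cap ['top'] [0.4595 0.1528 0.    ] cost 0.058
0.87 [368.2, 189.4, 69.8, 24.4]
w 0.75 [355.1, 168.7, 19.0, 35.7]
p 0.83 [379.2, 178.8, 15.6, 30.5]
0.83 [402.6, 224.8, 47.1, 67.8]
w 0.55 [410.9, 209.0, 33.9, 21.4]
p 0.65 [400.8, 236.6, 31.4, 9.9]
```

View pics/rack.png

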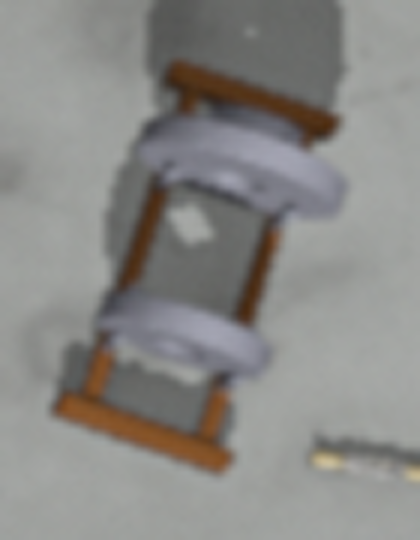

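```bash
python3 - <<'E'
from h import *
from scipy.optimize import minimize
pts=[(170,62),(340,125),(55,408),(228,472)]
W=[onz('top',(369.5+a/6,179.5+b/6),.02) for a,b in pts]
for w in W: print(w.round(4))
f=(W[0]+W[1])/2; n=(W[2]+W[3])/2; d=f-n; print('centre',(f+n)/2,'yaw deg',np.degrees(np.arctan2(d[1],d[0])),np.linalg.norm(d)); 
for a,b in((0,1),(2,3)):
    e=W[a]-W[b]; print('bar yaw',np.degrees(np.arctan2(-e[0],e[1])),np.linalg.norm(e))
M={n:np.load(f'wheel_{n}.npy') for n in('side','top')}
def cost(p,cs,z=.059):
    ax=np.array([np.cos(p[2]),np.sin(p[2]),0]); o=np.array([p[0],p[1],z])
    return sum(1-np.minimum(s:=stack(n,o,ax,SEG['wheel']),M[n]).sum()/np.maximum(s,M[n]).sum() for n in cs)
for cs in(('side','top'),('top',),('side',)):
    x0=np.array([.485,-.29,-.3]); r=minimize(cost,x0,args=(cs,),method='Nelder-Mead',options=dict(initial_simplex=x0+np.r_[[np.zeros(3)],np.diag([.01,.01,.15])]))
    print(cs,r.x.round(4),np.degrees(r.x[2]),r.fun)
E
```

```text
[ 0.5518 -0.2713  0.02  ]
[ 0.5225 -0.3504  0.02  ]
[ 0.3881 -0.2152  0.02  ]
[ 0.3598 -0.2941  0.02  ]
centre [ 0.4555764 -0.2827415  0.02     ] yaw deg -18.98503747014941 0.1725992173185001
bar yaw -20.30955448743979 0.084337345523885
bar yaw -19.726576474406396 0.08383439632991423
('side', 'top') [ 0.4871 -0.2936 -0.2898] -16.606166848176724 0.2450636625289917
('top',) [ 0.4873 -0.2933 -0.3267] -18.71802071330952 0.05993938446044922
('side',) [ 0.4882 -0.2974 -0.2562] -14.68135329693879 0.1488027572631836
```

Sleeve candidates: grey one at top (296,231) / side (361,245), purple one at top (285,188) / side (302,245). The steel-grey one fits, and the crop confirms it. The hubbed wheel is the larger disc at the far place of the rack (top 411,207), and the cap is at (249,220). I'll start by turning the jaws to line up with world x.

```bash
python3 -m handwheel '[[0.085,[0,0,0],[-7.1,0,0]],[0.085,[0,0,0],[-7.1,0,0]],[0.085,[0,0,0],[-7.1,0,0]],[0.085,[0,0,0],[-7.1,0,0]],[0.085,[0,0,0],[-7.1,0,0]],[0.085,[0,0,0],[-7.1,0,0]],[0.085,[0,0,0],[-7.1,0,0]],[0.085,[0,0,0],[-7.1,0,0]],[0.085,[0,0,0],[-7.1,0,0]],[0.085,[0,0,0],[-6.9,0,0]]]' 40
cat >> h.py <<'E'
def go(*targets):
    o,M=st(); p=o['tool_pos']; print('q',o['q'].round(3))
    try: L=list(np.load('log.npy',allow_pickle=True))
    except Exception: L=[]
    L.append((o['q'],o['tool_pos'],o['tool_rot'])); np.save('log.npy',np.array(L,dtype=object))
    for t in targets:
        d=M.T@(np.array(t)-p); print('to',t,'shift mm',(1000*d).round(1)); p=np.array(t)
E
python3 -c "
from h import *
go([.431,.017,.23],[.431,.017,.028])"
```

```text
t: 2.58
tool_pos: [0.2053, -0.5903, 0.2313]
tool_rot: [1.205, 1.212, -1.205]
contact_force: [1.1, 0.1, -0.3]
opening: 0.0853
t 2.5833 pos [ 0.2053 -0.5903  0.2313] F [ 1.1  0.1 -0.3] op 0.0853
axes xyz cols
 [[-0.     1.     0.006]
 [ 0.     0.006 -1.   ]
 [-1.    -0.    -0.   ]]
q [-1.355  0.053  1.613 -0.     1.476 -1.361]
to [0.431, 0.017, 0.23] shift mm [   1.3  229.2 -606. ]
to [0.431, 0.017, 0.028] shift mm [202.   0.   0.]
```

```bash
python3 -m handwheel '[[0.085,[0,13.5e-3,-35.6e-3],[0,0,0]],[0.085,[0,13.5e-3,-35.6e-3],[0,0,0]],[0.085,[0,13.5e-3,-35.6e-3],[0,0,0]],[0.085,[0,13.5e-3,-35.6e-3],[0,0,0]],[0.085,[0,13.5e-3,-35.6e-3],[0,0,0]],[0.085,[0,13.5e-3,-35.6e-3],[0,0,0]],[0.085,[0,13.5e-3,-35.6e-3],[0,0,0]],[0.085,[0,13.5e-3,-35.6e-3],[0,0,0]],[0.085,[0,13.5e-3,-35.6e-3],[0,0,0]],[0.085,[0,13.5e-3,-35.6e-3],[0,0,0]]]'
python3 -m handwheel '[[0.085,[0,0.0135,-0.0356],[0,0,0]],[0.085,[0,0.0135,-0.0356],[0,0,0]],[0.085,[0,0.0135,-0.0356],[0,0,0]],[0.085,[0,0.0135,-0.0356],[0,0,0]],[0.085,[0,0.0135,-0.0356],[0,0,0]],[0.085,[0,0.0135,-0.0356],[0,0,0]],[0.085,[0,0.0135,-0.0356],[0,0,0]]]'
python3 -c "
from h import *
go([.431,.017,.15],[.431,.017,.028])"
```

```text
t: 3.42
tool_pos: [0.3407, -0.2327, 0.2315]
tool_rot: [1.21, 1.208, -1.21]
contact_force: [1.0, 0.2, 0.6]
opening: 0.0847
t: 4.0
tool_pos: [0.4354, 0.0168, 0.2317]
tool_rot: [1.21, 1.208, -1.208]
contact_force: [-0.2, -0.3, -0.4]
opening: 0.0847
t 4.0 pos [0.4354 0.0168 0.2317] F [-0.2 -0.3 -0.4] op 0.0847
axes xyz cols
 [[ 0.001  1.    -0.   ]
 [-0.    -0.    -1.   ]
 [-1.     0.001  0.   ]]
q [-0.132 -0.43   2.031 -0.     1.539 -0.132]
to [0.431, 0.017, 0.15] shift mm [81.7 -4.5 -0.2]
to [0.431, 0.017, 0.028] shift mm [122.   -0.2  -0. ]
```

```bash
python3 -m handwheel '[[0.085,[0.04,-0.004,0],[0,0,0]],[0.085,[0.04,0,0],[0,0,0]],[0.085,[0.04,0,0],[0,0,0]],[0.085,[0.03,0,0],[0,0,0]],[0.085,[0.02,0,0],[0,0,0]],[0.085,[0.015,0,0],[0,0,0]],[0.085,[0,0,0],[0,0,0]]]'
python3 -c "
from h import *
go([.431,.017,.028])
pic('top','a1',(240,170,340,260),6); pic('side','a1s',(300,150,440,290),4)"
```

```text
t: 4.58
tool_pos: [0.4279, 0.0153, 0.0426]
tool_rot: [1.207, 1.215, -1.214]
contact_force: [-0.9, 0.6, -0.9]
opening: 0.085
t 4.5833 pos [0.4279 0.0153 0.0426] F [-0.9  0.6 -0.9] op 0.085
axes xyz cols
 [[-0.007  1.    -0.   ]
 [ 0.001 -0.    -1.   ]
 [-1.    -0.007 -0.001]]
q [-0.138 -0.23   2.211 -0.     1.168 -0.138]
to [0.431, 0.017, 0.028] shift mm [14.6  3.2 -1.7]
```

View pics/a1s.png

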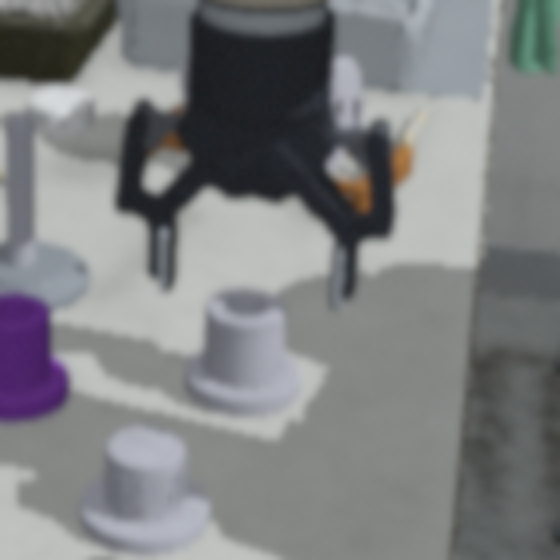

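```bash
python3 -c "
from h import *
o=ctrl.get_obs(); print(o['t'],o['tool_pos'],proj('side',o['tool_pos']),proj('top',o['tool_pos']), proj('side',[.431,.017,0]))
print(tri((361.5,223),(296,225)))
pic('side','a2s',(300,150,440,290),4)
"
```

```text
4.6833 [0.43091474 0.01487373 0.04636943] [[361.09533677 228.30970156]] [[295.35061994 229.82381831]] [[360.08532937 247.27747075]]
[0.43681679 0.0124236  0.05877072]
```

View pics/a1.png

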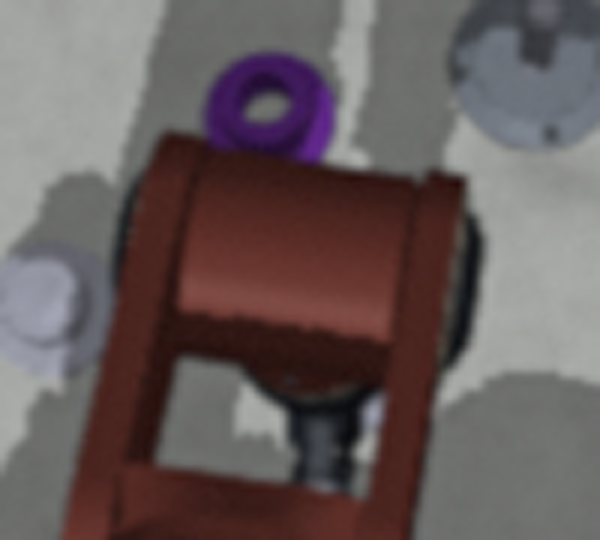

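View pics/a2s.png

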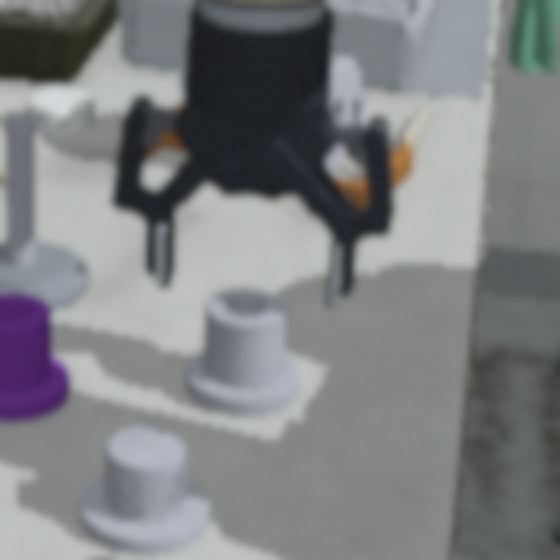

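```bash
python3 -m handwheel '[[0.085,[0.012,0,-0.002],[0,0,0]],[0.085,[0.006,0,0],[0,0,0]],[0.06,[0,0,0],[0,0,0]],[0.03,[0,0,0],[0,0,0]],[0.03,[0,0,0],[0,0,0]],[0.03,[0,0,0],[0,0,0]],[0.03,[0,0,0],[0,0,0]],[0.03,[0,0,0],[0,0,0]]]' 50
python3 -c "
from h import *
go([.431,.017,.028])"
```

```text
t: 5.4
tool_pos: [0.4321, 0.0167, 0.0296]
tool_rot: [1.21, 1.207, -1.208]
contact_force: [-1.1, 0.3, 6.2]
opening: 0.0424
t 5.4 pos [0.4321 0.0167 0.0296] F [-1.1  0.3  6.2] op 0.0424
axes xyz cols
 [[ 0.002  1.    -0.   ]
 [-0.    -0.    -1.   ]
 [-1.     0.002  0.   ]]
q [-0.134 -0.202  2.213 -0.     1.128 -0.134]
to [0.431, 0.017, 0.028] shift mm [ 1.6 -1.1 -0.3]
```

```bash
python3 -m handwheel '[[0.03,[-0.02,0,0],[0,0,0]],[0.03,[-0.04,0,0],[0,0,0]],[0.03,[-0.04,0,0],[0,0,0]],[0.03,[-0.04,0,0],[0,0,0]],[0.03,[0,0,0],[0,0,0]],[0.03,[0,0,0],[0,0,0]]]'
python3 -c "
from h import *
go([.581,-.0765,.17])
pic('side','a3s',(280,130,420,270),4)"
```

```text
t: 5.9
tool_pos: [0.4327, 0.0166, 0.1712]
tool_rot: [1.212, 1.204, -1.205]
contact_force: [-0.8, 0.8, -2.4]
opening: 0.0427
t 5.9 pos [0.4327 0.0166 0.1712] F [-0.8  0.8 -2.4] op 0.0427
axes xyz cols
 [[ 0.006  1.    -0.   ]
 [-0.001 -0.    -1.   ]
 [-1.     0.006  0.001]]
q [-0.134 -0.399  2.11  -0.     1.424 -0.133]
to [0.581, -0.0765, 0.17] shift mm [  2.1 148.3  93.1]
```

View pics/a3s.png

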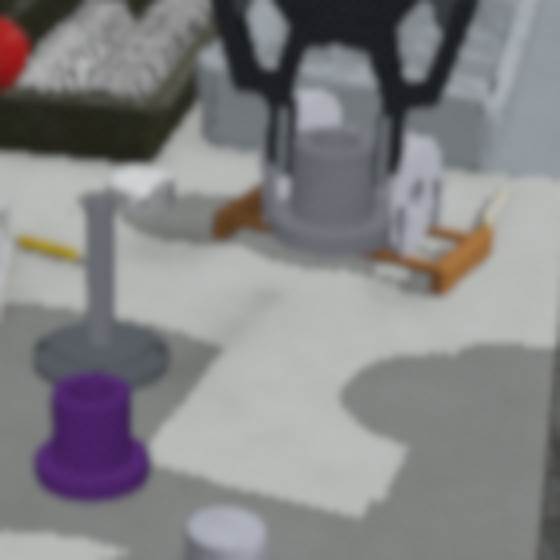

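```bash
python3 -m handwheel '[[0.03,[0,0.0247,0.0155],[0,0,0]],[0.03,[0,0.0247,0.0155],[0,0,0]],[0.03,[0,0.0247,0.0155],[0,0,0]],[0.03,[0,0.0247,0.0155],[0,0,0]],[0.03,[0,0.0247,0.0155],[0,0,0]],[0.03,[0,0.0247,0.0155],[0,0,0]],[0.03,[0,0,0],[0,0,0]],[0.03,[0,0,0],[0,0,0]]]'
python3 -c "
from h import *
go([.581,-.0765,.17])
pic('side','a4s',(240,100,380,240),4);pic('top','a4',(280,130,380,230),5)"
```

```text
t: 6.62
tool_pos: [0.578, -0.0764, 0.1644]
tool_rot: [1.209, 1.215, -1.214]
contact_force: [0.1, -0.1, -2.6]
opening: 0.0424
t 6.6167 pos [ 0.578  -0.0764  0.1644] F [ 0.1 -0.1 -2.6] op 0.0424
axes xyz cols
 [[-0.007  1.    -0.001]
 [ 0.002 -0.001 -1.   ]
 [-1.    -0.007 -0.002]]
q [-0.259  0.008  1.772  0.     1.368 -0.258]
to [0.581, -0.0765, 0.17] shift mm [-5.6  3.   0.1]
```

View pics/a4s.png

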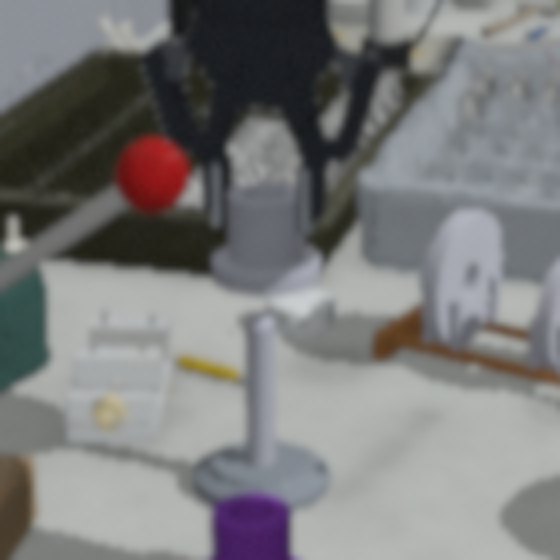

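View pics/a4.png

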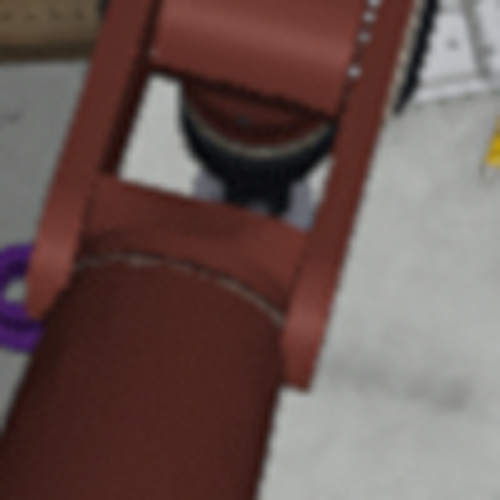

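```bash
python3 - <<'E'
from h import *
o,M=st(); z=o['tool_pos'][2]-.0293
fit('sleeve',[o['tool_pos'][0],o['tool_pos'][1],z],cams=('side',))
fit('spindle',[.581,-.0765,0],cams=('side',))
o,M=st()
E
```

```text
t 6.7167 pos [ 0.5774 -0.0755  0.1656] F [-0.4 -0.3 -2.2] op 0.0424
axes xyz cols
 [[-0.005  1.    -0.   ]
 [ 0.001 -0.    -1.   ]
 [-1.    -0.005 -0.001]]
sleeve ['side'] [ 0.5772 -0.0739  0.1363] cost 0.113
sleeve ['side'] [ 0.5772 -0.0739  0.1363] cost 0.113
spindle ['side'] [ 0.5822 -0.0782  0.    ] cost 0.14
spindle ['side'] [ 0.5822 -0.0782  0.    ] cost 0.14
t 6.8167 pos [ 0.5778 -0.0754  0.167 ] F [-0.1  0.7 -1.3] op 0.0422
axes xyz cols
 [[-0.002  1.     0.   ]
 [ 0.001  0.    -1.   ]
 [-1.    -0.002 -0.001]]
```

```bash
python3 -m handwheel '[[0.03,[0,0.004,0.002],[0,0,0]],[0.03,[0.01,0,0],[0,0,0]],[0.03,[0.01,0,0],[0,0,0]],[0.03,[0.01,0,0],[0,0,0]],[0.03,[0.01,0,0],[0,0,0]],[0.03,[0,0,0],[0,0,0]],[0.03,[0,0,0],[0,0,0]]]'
python3 -c "
from h import *
pic('side','a5s',(240,100,380,240),4)
go([.5815,-.077,.0455])"
```

```text
t: 7.4
tool_pos: [0.5822, -0.0779, 0.1266]
tool_rot: [1.209, 1.212, -1.211]
contact_force: [0.1, 0.4, -2.4]
opening: 0.0427
t 7.45 pos [ 0.5829 -0.0781  0.1277] F [ 0.7 -0.4 -1.7] op 0.0425
axes xyz cols
 [[-0.001  1.    -0.   ]
 [ 0.    -0.    -1.   ]
 [-1.    -0.001 -0.   ]]
q [-0.26   0.052  1.792 -0.     1.299 -0.259]
to [0.5815, -0.077, 0.0455] shift mm [82.2 -1.4 -1.1]
```

View pics/a5s.png

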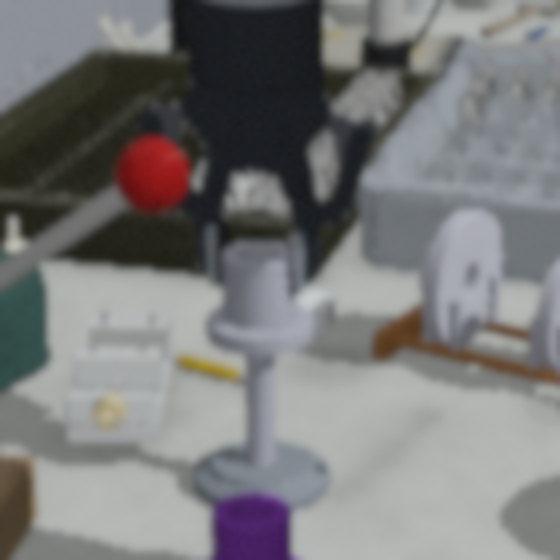

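```bash
python3 -m handwheel '[[0.03,[0.015,0,0],[0,0,0]],[0.03,[0.015,0,0],[0,0,0]],[0.03,[0.015,0,0],[0,0,0]],[0.03,[0.015,0,0],[0,0,0]],[0.03,[0.008,0,0],[0,0,0]],[0.03,[0.006,0,0],[0,0,0]],[0.03,[0.004,0,0],[0,0,0]],[0.03,[0,0,0],[0,0,0]],[0.03,[0,0,0],[0,0,0]]]'
python3 -c "
from h import *
pic('side','a6s',(240,100,380,240),4)
go([.5815,-.077,.0455])"
```

```text
t: 8.2
tool_pos: [0.5835, -0.0782, 0.0508]
tool_rot: [1.21, 1.209, -1.209]
contact_force: [0.0, 0.8, -2.4]
opening: 0.0423
t 8.25 pos [ 0.5836 -0.0782  0.051 ] F [-0.5  1.4 -2.7] op 0.0425
axes xyz cols
 [[ 0.001  1.    -0.   ]
 [ 0.    -0.    -1.   ]
 [-1.     0.001 -0.   ]]
q [-0.26   0.145  1.833  0.     1.163 -0.259]
to [0.5815, -0.077, 0.0455] shift mm [ 5.5 -2.1 -1.2]
```

View pics/a6s.png

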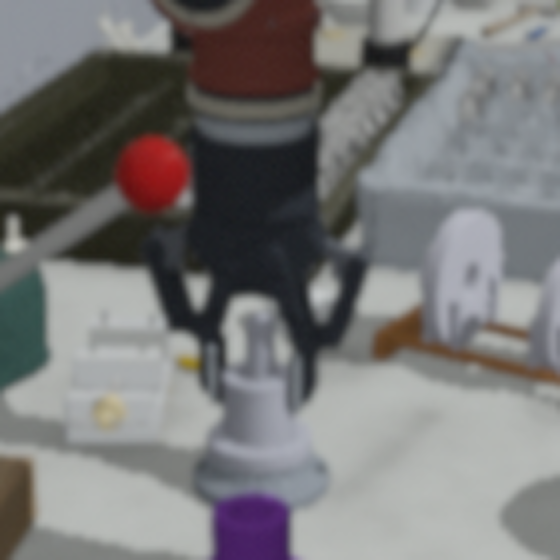

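```bash
python3 -m handwheel '[[0.03,[0.003,0,0],[0,0,0]],[0.03,[0.002,0,0],[0,0,0]],[0.03,[0.001,0,0],[0,0,0]],[0.03,[0,0,0],[0,0,0]],[0.03,[0,0,0],[0,0,0]]]'
python3 -c "
from h import *
go([.5815,-.077,.0455])"
```

```text
t: 8.67
tool_pos: [0.5838, -0.0781, 0.0457]
tool_rot: [1.21, 1.209, -1.209]
contact_force: [-3.8, 2.5, 4.8]
opening: 0.0428
t 8.6667 pos [ 0.5838 -0.0781  0.0457] F [-3.8  2.5  4.8] op 0.0428
axes xyz cols
 [[ 0.001  1.    -0.   ]
 [ 0.    -0.    -1.   ]
 [-1.     0.001 -0.   ]]
q [-0.259  0.153  1.834  0.     1.154 -0.259]
to [0.5815, -0.077, 0.0455] shift mm [ 0.2 -2.3 -1.1]
```

```bash
python3 -m handwheel '[[0.055,[0,0,0],[0,0,0]],[0.07,[0,0,0],[0,0,0]],[0.07,[0,0,0],[0,0,0]],[0.07,[-0.02,0,0],[0,0,0]],[0.07,[-0.04,0,0],[0,0,0]],[0.07,[-0.04,0,0],[0,0,0]],[0.07,[-0.04,0,0],[0,0,0]],[0.07,[0,0,0],[0,0,0]]]'
python3 - <<'E'
from h import *
pic('side','a7s',(240,100,380,240),4)
fit('sleeve',[.5815,-.077,.016],cams=('side',),free=(0,2))
go([.4934,-.2955,.19])
E
```

```text
t: 9.33
tool_pos: [0.5885, -0.0797, 0.1953]
tool_rot: [1.214, 1.193, -1.199]
contact_force: [1.2, -1.2, 1.5]
opening: 0.07
sleeve ['side'] [ 0.5831 -0.077   0.0162] cost 0.136
sleeve ['side'] [ 0.5831 -0.077   0.0162] cost 0.136
t 9.4333 pos [ 0.585  -0.0788  0.1875] F [-0.   0.3 -0.8] op 0.0701
axes xyz cols
 [[ 0.006  1.    -0.   ]
 [-0.002 -0.    -1.   ]
 [-1.     0.006  0.002]]
q [-0.26  -0.003  1.743 -0.     1.395 -0.259]
to [0.4934, -0.2955, 0.19] shift mm [ -2.6 -91.5 216.7]
```

View pics/a7s.png

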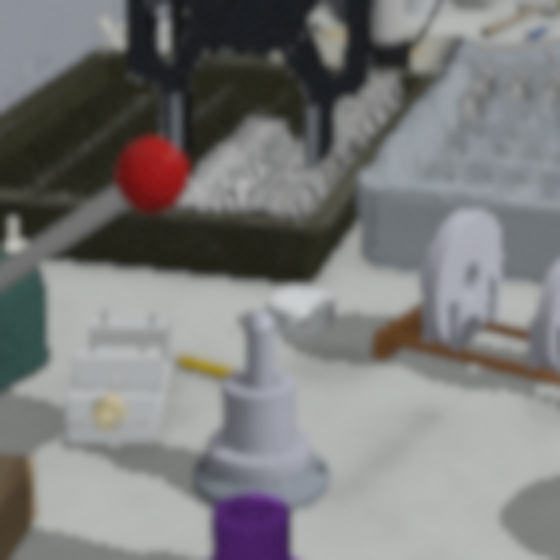

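```bash
python3 - <<'E'
from h import *
L=np.load('log.npy',allow_pickle=True)
q=np.array([l[0] for l in L]);p=np.array([l[1] for l in L])
def res(v):
    a1,L2,L3,hz,d,e=v
    A=q[:,1];B=A+q[:,2]
    r=a1+L2*np.sin(A)+L3*np.sin(B)+e*np.cos(B); z=hz+L2*np.cos(A)+L3*np.cos(B)-e*np.sin(B)
    x=r*np.cos(q[:,0])-d*np.sin(q[:,0]);y=r*np.sin(q[:,0])+d*np.cos(q[:,0])
    return np.r_[x-p[:,0],y-p[:,1],z-p[:,2]]*1000
s=least_squares(res,[0,.4,.4,.1,.07,0]);print(s.x.round(4),np.abs(s.fun).max())
def r2(v): return res(np.r_[v,0])
s=least_squares(r2,[0,.4,.4,.1,.07]);print(s.x.round(4),np.abs(s.fun).max())
print(q.round(3))
E
```

```text
[ 1.000e-04  4.260e-01  6.104e-01 -3.890e-02  7.420e-02  9.790e-02] 1.9817430230436583
[-0.0222  0.4012  0.6056 -0.1095  0.0742] 19.691006930496023
[[-1.355  0.053  1.613 -0.     1.476 -1.361]
 [-0.132 -0.43   2.031 -0.     1.539 -0.132]
 [-0.138 -0.23   2.211 -0.     1.168 -0.138]
 [-0.134 -0.202  2.213 -0.     1.128 -0.134]
 [-0.134 -0.399  2.11  -0.     1.424 -0.133]
 [-0.259  0.008  1.772  0.     1.368 -0.258]
 [-0.26   0.052  1.792 -0.     1.299 -0.259]
 [-0.26   0.145  1.833  0.     1.163 -0.259]
 [-0.259  0.153  1.834  0.     1.154 -0.259]
 [-0.26  -0.003  1.743 -0.     1.395 -0.259]]
```

```bash
python3 -m handwheel '[[0.07,[0,-0.0131,0.031],[0,0,0]],[0.07,[0,-0.0131,0.031],[0,0,0]],[0.07,[0,-0.0131,0.031],[0,0,0]],[0.07,[0,-0.0131,0.031],[0,0,0]],[0.07,[0,-0.0131,0.031],[0,0,0]],[0.07,[0,-0.0131,0.031],[0,0,0]],[0.07,[0,-0.0131,0.031],[0,0,0]],[0.05,[0,0,0],[6.4,0,0]],[0.05,[0,0,0],[6.4,0,0]],[0.05,[0,0,0],[6.4,0,0]]]'
python3 - <<'E'
from h import *
pic('side','b1s',(290,70,430,210),4)
pic('top','b1',(350,150,450,260),5)
go([.4934,-.2955,.12],[.4934,-.2955,.085])
E
```

```text
t: 10.27
tool_pos: [0.49, -0.2954, 0.1815]
tool_rot: [1.457, 1.031, -1.459]
contact_force: [-0.4, 0.5, 1.0]
opening: 0.0498
t 10.3667 pos [ 0.4904 -0.2948  0.1818] F [-0.4 -0.8 -0.3] op 0.0499
axes xyz cols
 [[-0.003  0.944 -0.33 ]
 [ 0.002 -0.33  -0.944]
 [-1.    -0.004 -0.001]]
q [-0.671 -0.034  1.784 -0.     1.395 -0.336]
to [0.4934, -0.2955, 0.12] shift mm [61.8  3.3 -0.3]
to [0.4934, -0.2955, 0.085] shift mm [35.   0.1  0. ]
```

View pics/b1s.png

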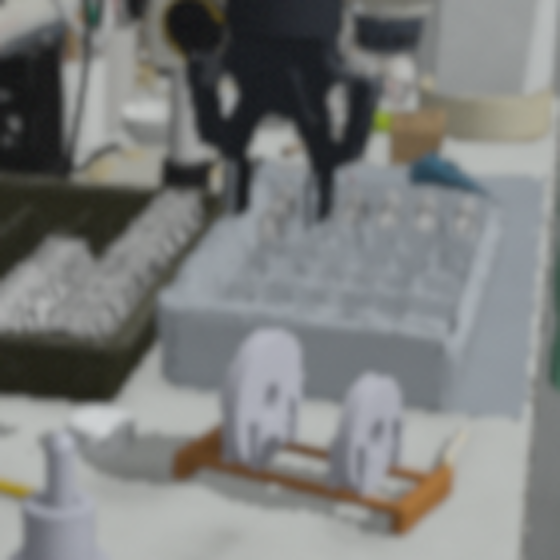

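View pics/b1.png

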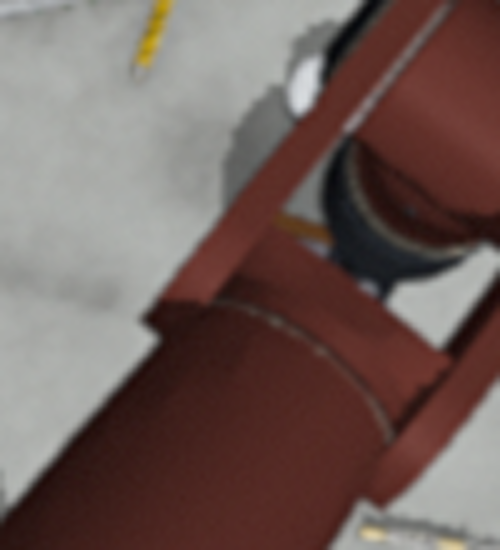

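```bash
python3 -m handwheel '[[0.05,[0.03,0.003,0],[0,0,0]],[0.05,[0.03,0,0],[0,0,0]],[0.05,[0.015,0,0],[0,0,0]],[0.05,[0.005,0,0],[0,0,0]],[0.05,[0,0,0],[0,0,0]],[0.05,[0,0,0],[0,0,0]]]'
python3 - <<'E'
from h import *
pic('side','b2s',(310,100,410,210),5)
go([.4934,-.2955,.12],[.4934,-.2955,.085])
E
```

```text
t: 10.87
tool_pos: [0.4944, -0.2961, 0.1044]
tool_rot: [1.451, 1.032, -1.451]
contact_force: [0.1, 0.1, 0.7]
opening: 0.0498
t 10.9167 pos [ 0.495  -0.2966  0.1054] F [1.1 0.  0.1] op 0.0498
axes xyz cols
 [[ 0.001  0.945 -0.328]
 [-0.001 -0.328 -0.945]
 [-1.     0.002  0.001]]
q [-0.669  0.049  1.835 -0.     1.256 -0.334]
to [0.4934, -0.2955, 0.12] shift mm [-14.6  -1.8  -0.5]
to [0.4934, -0.2955, 0.085] shift mm [35.  -0.1 -0. ]
```

View pics/b2s.png

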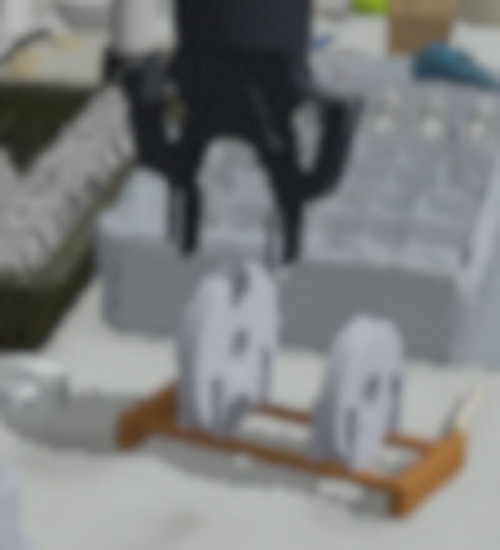

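```bash
python3 -m handwheel '[[0.05,[0.01,-0.001,0],[0,0,0]],[0.05,[0.008,0,0],[0,0,0]],[0.05,[0.004,0,0],[0,0,0]],[0.05,[0,0,0],[0,0,0]],[0.03,[0,0,0],[0,0,0]],[0.02,[0,0,0],[0,0,0]],[0.005,[0,0,0],[0,0,0]],[0.005,[0,0,0],[0,0,0]],[0.005,[0,0,0],[0,0,0]],[0.005,[0,0,0],[0,0,0]]]' 60
python3 - <<'E'
from h import *
pic('side','b3s',(310,100,410,210),5)
go([.4934,-.2955,.19])
E
```

```text
t: 11.75
tool_pos: [0.4937, -0.2961, 0.0829]
tool_rot: [1.452, 1.03, -1.451]
contact_force: [0.2, 0.1, 1.4]
opening: 0.0132
t 11.8 pos [ 0.4937 -0.2961  0.0829] F [ 1.6 -0.4  2.1] op 0.0131
axes xyz cols
 [[ 0.001  0.944 -0.329]
 [-0.001 -0.329 -0.944]
 [-1.     0.001  0.   ]]
q [-0.669  0.074  1.85   0.     1.216 -0.334]
to [0.4934, -0.2955, 0.19] shift mm [-107.1   -0.4   -0.4]
```

View pics/b3s.png

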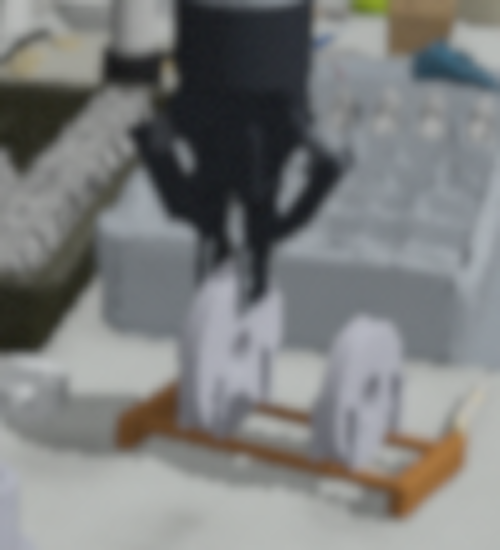

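```bash
python3 -m handwheel '[[0.005,[-0.015,0,0],[0,0,0]],[0.005,[-0.03,0,0],[0,0,0]],[0.005,[-0.03,0,0],[0,0,0]],[0.005,[-0.03,0,0],[0,0,0]],[0.005,[0,0,0],[0,0,0]],[0.005,[0,0,0],[0,0,0]]]'
python3 - <<'E'
from h import *
pic('side','b4s',(290,70,410,210),4)
go([.4867,-.1423,.19])
E
```

```text
t: 12.3
tool_pos: [0.494, -0.2964, 0.1888]
tool_rot: [1.452, 1.028, -1.45]
contact_force: [-0.2, -0.3, -3.7]
opening: 0.0127
t 12.35 pos [ 0.4929 -0.2955  0.1863] F [ 0.4 -0.2 -3.3] op 0.0126
axes xyz cols
 [[-0.001  0.944 -0.329]
 [ 0.001 -0.329 -0.944]
 [-1.    -0.001 -0.   ]]
q [-0.67  -0.034  1.776 -0.     1.401 -0.334]
to [0.4867, -0.1423, 0.19] shift mm [  -3.6  -56.2 -142.6]
```

View pics/b4s.png

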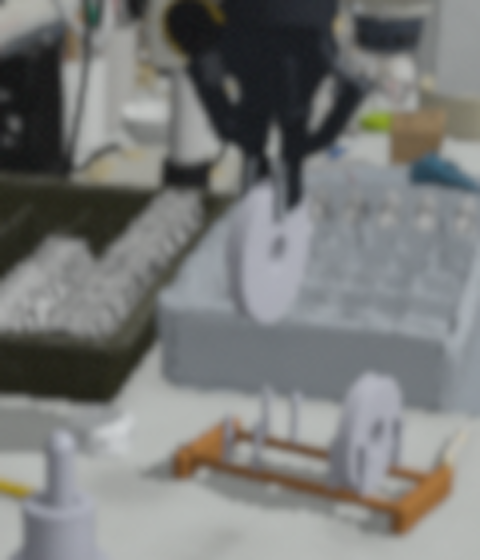

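Wheel lifted, plain wheel still in the rack. I'll move over and tilt.

```bash
python3 -m handwheel '[[0.005,[0,-0.0112,-0.0285],[0,0,0]],[0.005,[0,-0.0112,-0.0285],[0,0,0]],[0.005,[0,-0.0112,-0.0285],[0,0,0]],[0.005,[0,-0.0112,-0.0285],[0,0,0]],[0.005,[0,-0.0112,-0.0285],[0,0,0]],[0.005,[0,0,0],[0,0,5]],[0.005,[0,0,0],[0,0,5]],[0.005,[0,0,0],[0,0,5]],[0.005,[0,0,0],[0,0,5]],[0.005,[0,0,0],[0,0,5]]]'
python3 - <<'E'
from h import *
go([.4867,-.1423,.0597])
E
```

```text
t: 13.18
tool_pos: [0.4857, -0.1418, 0.1834]
tool_rot: [1.559, 0.661, -1.136]
contact_force: [0.6, 0.8, -3.5]
opening: 0.0129
t 13.1833 pos [ 0.4857 -0.1418  0.1834] F [ 0.6  0.8 -3.5] op 0.0129
axes xyz cols
 [[ 0.397  0.857 -0.329]
 [-0.138 -0.299 -0.944]
 [-0.907  0.42  -0.001]]
q [-0.461 -0.52   2.216  0.063  1.016 -0.148]
to [0.4867, -0.1423, 0.0597] shift mm [112.7 -51.    0.2]
```

```bash
cat > kin.py <<'E'
from h import *
L=np.load('log.npy',allow_pickle=True)
q=np.array([l[0] for l in L],float);p=np.array([l[1] for l in L],float);rv=np.array([l[2] for l in L],float)
xt=R.from_rotvec(rv).as_matrix()[:,:,0]
def wrist(v,q):
    a1,L2,L3,h,d,e=v[:6]
    A=q[...,1];B=A+q[...,2]
    r=a1+L2*np.sin(A)+L3*np.sin(B)+e*np.cos(B); z=h+L2*np.cos(A)+L3*np.cos(B)-e*np.sin(B)
    return np.stack([r*np.cos(q[...,0])-d*np.sin(q[...,0]),r*np.sin(q[...,0])+d*np.cos(q[...,0]),z],-1)
s=least_squares(lambda v:((wrist(v,q)+v[6]*xt-p)*1000).ravel(),[0,.4,.6,.2,.07,.1,.25]);v=s.x
def ik(P,X):
    w=np.array(P)-v[6]*np.array(X)
    r=least_squares(lambda q:(wrist(v,np.r_[q,0,0,0])-w)*1000,[-.4,-.4,2.2]); return r.x.round(3),np.abs(r.fun).max().round(2)
if __name__=='__main__':
    print(v.round(4),np.abs(s.fun).max())
    for th in(25,30,35,40,45,50):
        t=np.radians(th); u=np.array([.945,-.328,0]); X=u*np.sin(t)-np.array([0,0,np.cos(t)])
        C=np.array([.48,-.14,0])+.048*u; P=C+u*(-.072*np.sin(t)+.007*np.cos(t)); P[2]=.072*np.cos(t)+.007*np.sin(t)
        print(th,P.round(4),ik(P,X))
        P2=P-.03*u-[0,0,.03]; print('   back',ik(P2,X))
E
python3 kin.py
```

```text
[-0.      0.4264  0.6099  0.238   0.0742  0.0957  0.2795] 2.220446049250313e-13
25 [ 0.5026 -0.1478  0.0682] (array([-0.456, -0.302,  2.269]), np.float64(0.0))
   back (array([-0.466, -0.336,  2.352]), np.float64(0.0))
30 [ 0.4971 -0.1459  0.0659] (array([-0.465, -0.363,  2.34 ]), np.float64(0.0))
   back (array([-0.476, -0.4  ,  2.424]), np.float64(0.0))
35 [ 0.4918 -0.1441  0.063 ] (array([-0.475, -0.42 ,  2.409]), np.float64(0.0))
   back (array([-0.488, -0.459,  2.494]), np.float64(0.0))
40 [ 0.4867 -0.1423  0.0597] (array([-0.486, -0.47 ,  2.477]), np.float64(0.0))
   back (array([-0.501, -0.512,  2.561]), np.float64(0.0))
45 [ 0.4819 -0.1407  0.0559] (array([-0.497, -0.511,  2.542]), np.float64(0.0))
   back (array([-0.516, -0.553,  2.626]), np.float64(0.0))
50 [ 0.4775 -0.1391  0.0516] (array([-0.51 , -0.537,  2.601]), np.float64(0.0))
   back (array([-0.532, -0.577,  2.684]), np.float64(0.0))
```

```bash
python3 -m handwheel '[[0.005,[0,0,0],[0,0,5]],[0.005,[0,0,0],[0,0,5]],[0.005,[0.0193,-0.012,0],[0,0,0]],[0.005,[0.0193,-0.012,0],[0,0,0]],[0.005,[0.0193,-0.012,0],[0,0,0]],[0.005,[0.0193,-0.012,0],[0,0,0]],[0.005,[0.0193,-0.012,0],[0,0,0]],[0.005,[0,0,0],[0,0,0]],[0.005,[0,0,0],[0,0,0]]]'
python3 - <<'E'
from h import *
pic('side','b5s',(270,70,430,230),4)
go([.4918,-.1441,.063])
E
```

```text
t: 13.93
tool_pos: [0.4903, -0.1434, 0.0692]
tool_rot: [1.584, 0.519, -1.01]
contact_force: [-0.2, 0.4, -2.9]
opening: 0.0126
t 13.9833 pos [ 0.4919 -0.1442  0.0719] F [-0.  -0.5 -2.3] op 0.0127
axes xyz cols
 [[ 0.538  0.776 -0.329]
 [-0.187 -0.271 -0.944]
 [-0.822  0.57  -0.001]]
q [-0.474 -0.437  2.403  0.146  0.579 -0.236]
to [0.4918, -0.1441, 0.063] shift mm [ 7.2 -5.1 -0.1]
```

View pics/b5s.png

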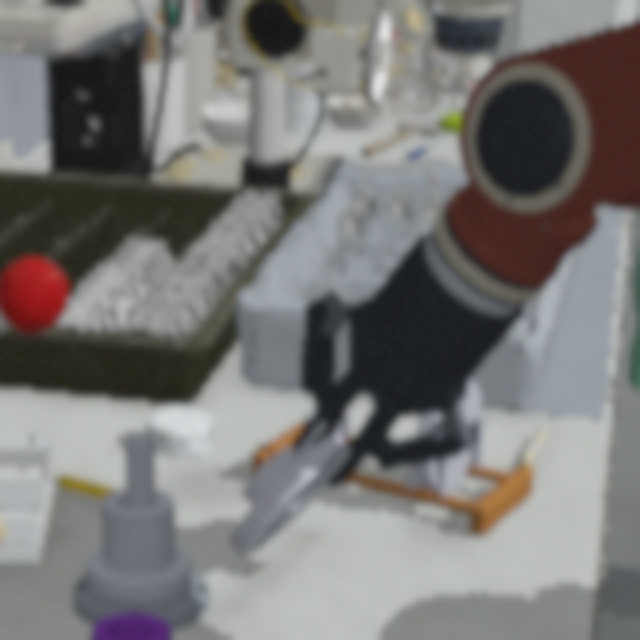

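```bash
python3 -m handwheel '[[0.005,[0.0033,-0.0023,0],[0,0,0]],[0.005,[0.0033,-0.0023,0],[0,0,0]],[0.005,[0.0008,-0.0006,0],[0,0,0]],[0.005,[0,0,0],[0,0,0]],[0.005,[0,0,0],[0,0,0]]]'
python3 - <<'E'
from h import *
pic('side','b6s',(270,70,430,230),4)
go([.4918,-.1441,.063])
E
```

```text
t: 14.4
tool_pos: [0.4934, -0.1449, 0.0652]
tool_rot: [1.583, 0.511, -1.003]
contact_force: [-0.1, -0.1, -2.5]
opening: 0.0127
t 14.45 pos [ 0.4935 -0.145   0.0653] F [-0.1 -0.5 -2.6] op 0.0125
axes xyz cols
 [[ 0.542  0.773 -0.329]
 [-0.189 -0.269 -0.944]
 [-0.819  0.574  0.   ]]
q [-0.474 -0.419  2.404  0.152  0.554 -0.243]
to [0.4918, -0.1441, 0.063] shift mm [ 0.8 -2.9 -0.3]
```

View pics/b6s.png

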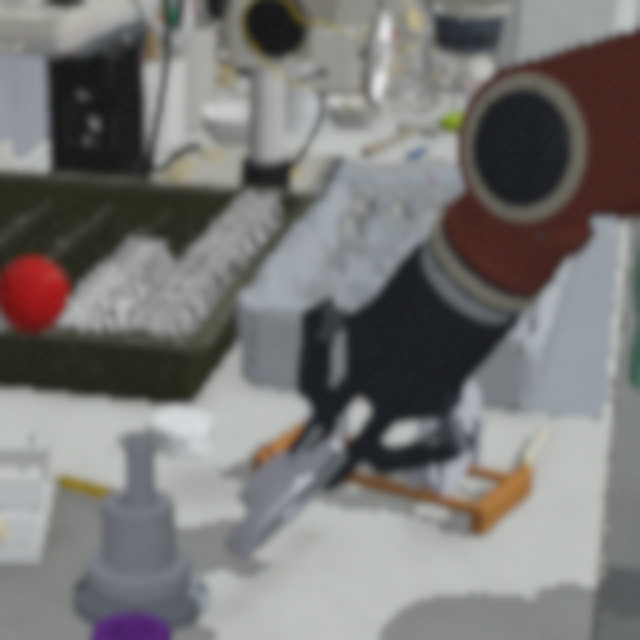

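Force reads only the wheel's weight, so there is no bench contact yet. I'll go a few mm further down.

```bash
python3 -m handwheel '[[0.005,[0.0016,-0.0012,0],[0,0,0]],[0.005,[0.0016,-0.0012,0],[0,0,0]],[0.005,[0.0008,-0.0006,0],[0,0,0]],[0.005,[0,0,0],[0,0,0]],[0.005,[0,0,0],[0,0,0]]]'
python3 - <<'E'
from h import *
go([.4918,-.1441,.063])
E
```

```text
t: 14.87
tool_pos: [0.4947, -0.1456, 0.062]
tool_rot: [1.584, 0.507, -1.001]
contact_force: [-1.1, 0.8, 3.2]
opening: 0.0129
t 14.8667 pos [ 0.4947 -0.1456  0.062 ] F [-1.1  0.8  3.2] op 0.0129
axes xyz cols
 [[ 0.545  0.771 -0.329]
 [-0.191 -0.269 -0.944]
 [-0.816  0.577  0.   ]]
q [-0.474 -0.408  2.405  0.155  0.539 -0.247]
to [0.4918, -0.1441, 0.063] shift mm [-2.7 -2.1 -0.5]
```

```bash
python3 -m handwheel '[[0.03,[0,0,0],[0,0,0]],[0.05,[0,0,0],[0,0,0]],[0.05,[0,0,0],[0,0,0]],[0.05,[0,-0.006,0],[0,0,0]],[0.05,[0,-0.006,0],[0,0,0]],[0.05,[0,-0.006,0],[0,0,0]],[0.05,[0,0,0],[0,0,0]]]'
python3 - <<'E'
from h import *
pic('side','b7s',(270,70,430,230),4)
go([.4918,-.1441,.063])
E
```

```text
t: 15.45
tool_pos: [0.477, -0.1389, 0.047]
tool_rot: [1.584, 0.515, -1.007]
contact_force: [-1.1, -0.3, -0.9]
opening: 0.0503
t 15.5 pos [ 0.4777 -0.1393  0.0478] F [-1.5  1.   0.4] op 0.0501
axes xyz cols
 [[ 0.54   0.775 -0.329]
 [-0.188 -0.27  -0.944]
 [-0.821  0.571 -0.   ]]
q [-0.481 -0.438  2.45   0.164  0.532 -0.261]
to [0.4918, -0.1441, 0.063] shift mm [-3.9 20.9 -0.1]
```

View pics/b7s.png

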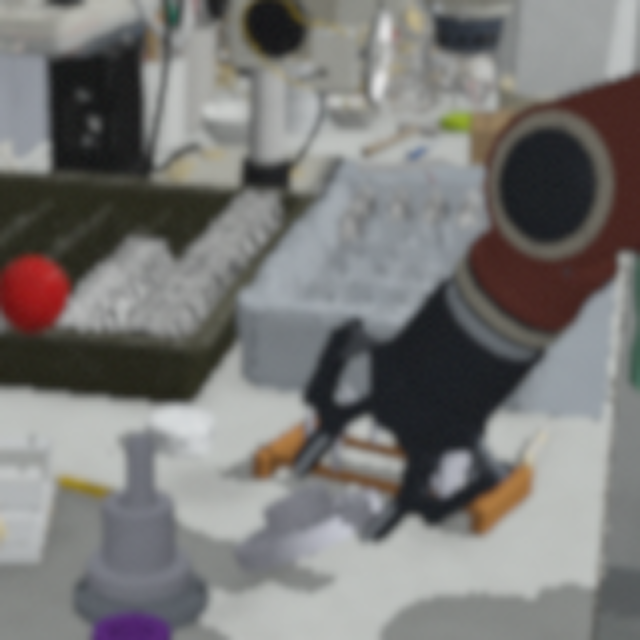

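```bash
python3 - <<'E'
from kin import *
u=np.array([.945,-.328,0]);X=np.array([.54,-.188,-.821])
for b,dz in((.02,0),(.03,0),(.04,0),(.05,0),(.05,.02),(.06,.03)):
    P=np.array([.4777,-.1393,.0478])-b*u+[0,0,dz]; print(b,dz,ik(P,X))
E
```

```text
0.02 0 (array([-0.49 , -0.52 ,  2.501]), np.float64(0.0))
0.03 0 (array([-0.495, -0.565,  2.527]), np.float64(0.0))
0.04 0 (array([-0.501, -0.613,  2.553]), np.float64(0.0))
0.05 0 (array([-0.507, -0.665,  2.581]), np.float64(0.0))
0.05 0.02 (array([-0.507, -0.718,  2.571]), np.float64(0.0))
0.06 0.03 (array([-0.513, -0.798,  2.592]), np.float64(0.0))
```

```bash
python3 -m handwheel '[[0.05,[-0.0043,-0.0062,0],[0,0,0]],[0.05,[-0.0043,-0.0062,0],[0,0,0]],[0.05,[-0.0043,-0.0062,0],[0,0,0]],[0.05,[-0.0043,-0.0062,0],[0,0,0]],[0.05,[0,0,0],[0,0,0]]]'
python3 - <<'E'
from h import *
pic('side','b8s',(270,70,430,230),4)
go([.4918,-.1441,.063])
E
```

```text
t: 15.92
tool_pos: [0.4503, -0.1299, 0.0495]
tool_rot: [1.584, 0.51, -1.003]
contact_force: [1.1, -0.6, -1.0]
opening: 0.0496
t 15.9667 pos [ 0.4508 -0.1302  0.0499] F [-0.1 -0.2 -0.6] op 0.0497
axes xyz cols
 [[ 0.543  0.772 -0.329]
 [-0.19  -0.269 -0.944]
 [-0.818  0.575  0.   ]]
q [-0.495 -0.565  2.524  0.167  0.582 -0.271]
to [0.4918, -0.1441, 0.063] shift mm [14.2 42.9 -0.4]
```

View pics/b8s.png

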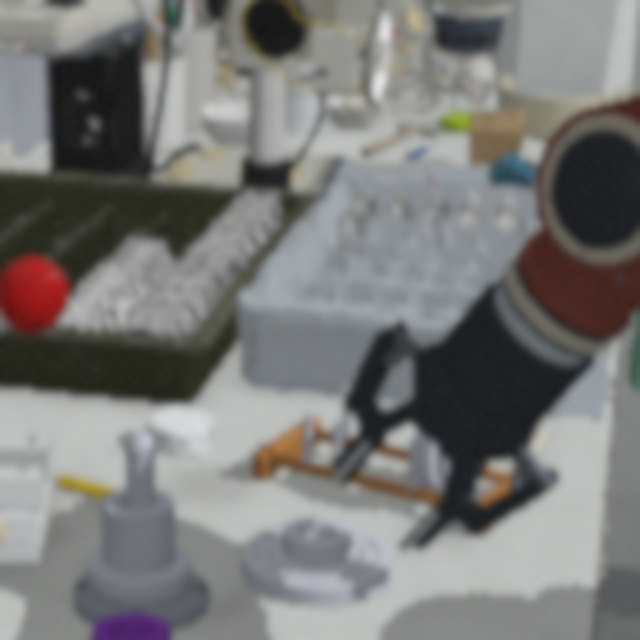

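```bash
python3 -m handwheel '[[0.05,[-0.016,0.0115,0],[0,0,0]],[0.05,[-0.016,0.0115,0],[0,0,0]],[0.05,[-0.016,0.0115,0],[0,0,0]],[0.06,[-0.016,0.0115,0],[0,0,0]],[0.06,[0,0,0],[0,0,-7]],[0.06,[0,0,0],[0,0,-7]],[0.06,[0,0,0],[0,0,-7]],[0.06,[0,0,0],[0,0,-7]],[0.06,[0,0,0],[0,0,-7]],[0.06,[0,0,0],[0,0,0]]]'
python3 - <<'E'
from h import *
pic('side','b9s',(270,70,430,230),4)
fit('wheel',[.48,-.14,0])
go([.48,-.14,.15])
E
```

```text
t: 16.8
tool_pos: [0.4549, -0.1319, 0.1278]
tool_rot: [1.451, 1.034, -1.454]
contact_force: [0.8, -0.2, 0.1]
opening: 0.0599
wheel ['side'] [ 0.4844 -0.1421  0.    ] cost 0.056
wheel ['side'] [ 0.4844 -0.1421  0.    ] cost 0.056
t 16.95 pos [ 0.4516 -0.1303  0.1276] F [0.4 0.7 0.6] op 0.0602
axes xyz cols
 [[ 0.001  0.944 -0.329]
 [-0.    -0.329 -0.944]
 [-1.     0.001 -0.   ]]
q [-0.44  -0.244  2.066  0.     1.318 -0.104]
to [0.48, -0.14, 0.15] shift mm [-22.3  30.   -0.1]
```

View pics/b9s.png

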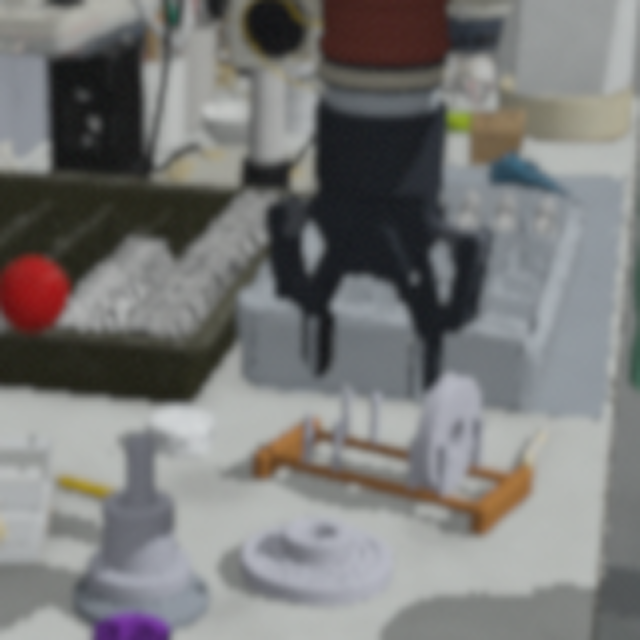

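```bash
python3 -m handwheel '[[0.07,[0,0.0343,0],[0,0,0]],[0.07,[0.03,0,0],[0,0,0]],[0.07,[0.03,0,0],[0,0,0]],[0.07,[0.02,0,0],[0,0,0]],[0.07,[0.012,0,0],[0,0,0]],[0.07,[0.006,0,0],[0,0,0]],[0.07,[0,0,0],[0,0,0]],[0.07,[0,0,0],[0,0,0]]]'
python3 - <<'E'
from h import *
pic('side','c1s',(290,100,410,220),5)
go([.4842,-.141,.0145])
E
```

```text
t: 17.62
tool_pos: [0.4844, -0.1419, 0.0314]
tool_rot: [1.453, 1.029, -1.45]
contact_force: [0.2, 0.9, -0.2]
opening: 0.0701
t 17.6667 pos [ 0.485  -0.1421  0.032 ] F [-0.2  0.3  0.5] op 0.0702
axes xyz cols
 [[ 0.003  0.944 -0.329]
 [-0.001 -0.329 -0.944]
 [-1.     0.004  0.   ]]
q [-0.432 -0.018  2.042  0.     1.114 -0.097]
to [0.4842, -0.141, 0.0145] shift mm [17.5 -1.2 -0.8]
```

View pics/c1s.png

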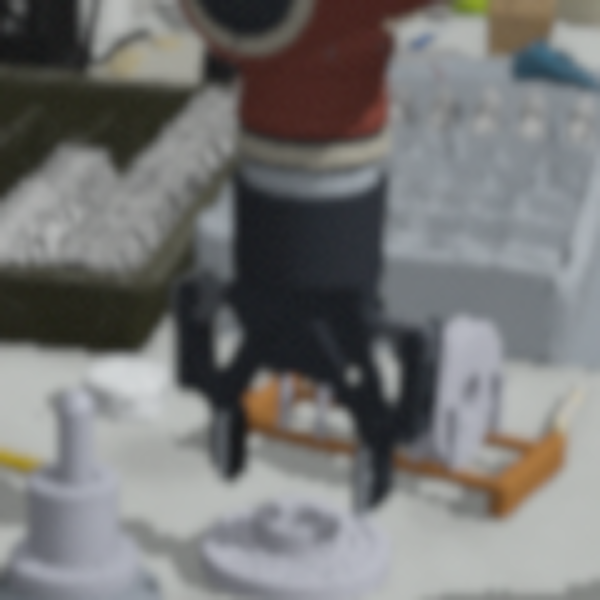

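```bash
python3 -m handwheel '[[0.07,[0.008,-0.001,-0.001],[0,0,0]],[0.07,[0.006,0,0],[0,0,0]],[0.065,[0.003,0,0],[0,0,0]],[0.06,[0,0,0],[0,0,0]],[0.05,[0,0,0],[0,0,0]],[0.03,[0,0,0],[0,0,0]],[0.03,[0,0,0],[0,0,0]],[0.03,[0,0,0],[0,0,0]],[0.03,[0,0,0],[0,0,0]]]' 60
python3 - <<'E'
from h import *
pic('side','c2s',(290,100,410,220),5)
go([.4842,-.141,.15])
E
```

```text
t: 18.42
tool_pos: [0.484, -0.1407, 0.0138]
tool_rot: [1.452, 1.03, -1.451]
contact_force: [0.9, -0.4, 3.0]
opening: 0.0414
t 18.4667 pos [ 0.484  -0.1407  0.0138] F [ 1.3 -0.8  3.1] op 0.0411
axes xyz cols
 [[ 0.001  0.944 -0.329]
 [-0.001 -0.329 -0.944]
 [-1.     0.002  0.   ]]
q [-0.431  0.011  2.049  0.     1.08  -0.095]
to [0.4842, -0.141, 0.15] shift mm [-136.2    0.5    0.3]
```

View pics/c2s.png

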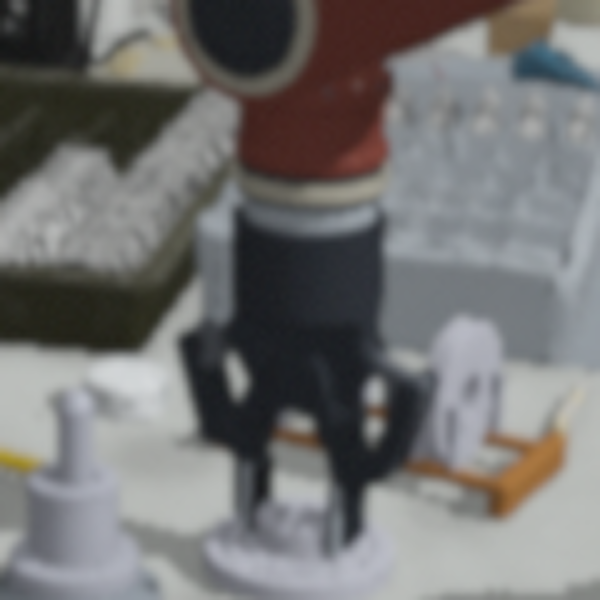

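```bash
python3 -m handwheel '[[0.03,[-0.01,0,0],[0,0,0]],[0.03,[-0.03,0,0],[0,0,0]],[0.03,[-0.035,0,0],[0,0,0]],[0.03,[-0.035,0,0],[0,0,0]],[0.03,[-0.03,0,0],[0,0,0]],[0.03,[0,0,0],[0,0,0]],[0.03,[0,0,0],[0,0,0]]]'
python3 - <<'E'
from h import *
go([.582,-.077,.154])
E
```

```text
t: 19.05
tool_pos: [0.484, -0.1407, 0.1551]
tool_rot: [1.453, 1.028, -1.45]
contact_force: [-0.7, -0.2, -3.4]
opening: 0.0409
t 19.05 pos [ 0.484  -0.1407  0.1551] F [-0.7 -0.2 -3.4] op 0.0409
axes xyz cols
 [[ 0.003  0.944 -0.329]
 [-0.001 -0.329 -0.944]
 [-1.     0.003  0.   ]]
q [-0.431 -0.185  1.969 -0.     1.354 -0.095]
to [0.582, -0.077, 0.154] shift mm [  1.3  71.6 -92.4]
```

```bash
python3 -m handwheel '[[0.03,[0,0.018,-0.0231],[0,0,0]],[0.03,[0,0.018,-0.0231],[0,0,0]],[0.03,[0,0.018,-0.0231],[0,0,0]],[0.03,[0,0.0176,-0.0231],[0,0,0]],[0.03,[0,0,0],[0,0,0]],[0.03,[0,0,0],[0,0,0]],[0.03,[0,0,0],[0,0,0]]]'
python3 - <<'E'
from h import *
pic('side','c3s',(240,80,380,220),4)
o,M=st(); z=o['tool_pos'][2]-.0138
fit('wheel',[o['tool_pos'][0],o['tool_pos'][1],z],cams=('side',))
go([.582,-.077,.154])
E
```

```text
t: 19.63
tool_pos: [0.5794, -0.0764, 0.1503]
tool_rot: [1.449, 1.036, -1.456]
contact_force: [-0.1, 0.2, -3.0]
opening: 0.0413
t 19.6833 pos [ 0.5795 -0.0767  0.1509] F [ 0.9 -0.2 -3.2] op 0.0411
axes xyz cols
 [[-0.004  0.944 -0.33 ]
 [ 0.001 -0.33  -0.944]
 [-1.    -0.004  0.001]]
wheel ['side'] [ 0.5794 -0.0785  0.1371] cost 0.224
wheel ['side'] [ 0.5794 -0.0785  0.1371] cost 0.224
t 19.7333 pos [ 0.5797 -0.077   0.1515] F [ 0.1 -0.7 -3. ] op 0.041
axes xyz cols
 [[-0.003  0.944 -0.33 ]
 [ 0.001 -0.33  -0.944]
 [-1.    -0.003  0.   ]]
q [-0.259  0.022  1.781 -0.     1.342  0.077]
to [0.582, -0.077, 0.154] shift mm [-2.5  2.2 -0.7]
```

View pics/c3s.png

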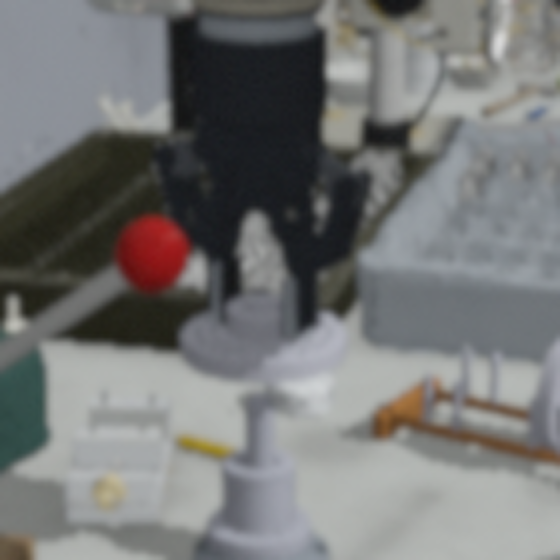

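```bash
python3 -m handwheel '[[0.03,[0,0.0025,-0.0008],[0,0,0]],[0.03,[0.01,0,0],[0,0,0]],[0.03,[0.01,0,0],[0,0,0]],[0.03,[0.01,0,0],[0,0,0]],[0.03,[0.005,0,0],[0,0,0]],[0.03,[0,0,0],[0,0,0]],[0.03,[0,0,0],[0,0,0]]]'
python3 - <<'E'
from h import *
pic('side','c4s',(240,80,380,220),4)
go([.582,-.077,.0818])
E
```

```text
t: 20.32
tool_pos: [0.5834, -0.0766, 0.1171]
tool_rot: [1.451, 1.033, -1.453]
contact_force: [-0.2, 0.5, -3.7]
opening: 0.0413
t 20.3667 pos [ 0.5839 -0.0767  0.118 ] F [-0.  -0.2 -2.8] op 0.041
axes xyz cols
 [[-0.     0.944 -0.329]
 [ 0.    -0.329 -0.944]
 [-1.    -0.    -0.   ]]
q [-0.257  0.064  1.797  0.     1.281  0.078]
to [0.582, -0.077, 0.0818] shift mm [36.2 -1.7  0.9]
```

View pics/c4s.png

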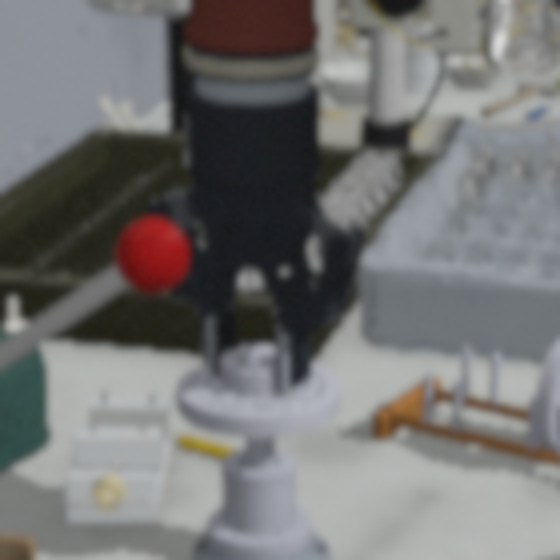

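```bash
python3 -m handwheel '[[0.03,[0.01,-0.001,0],[0,0,0]],[0.03,[0.01,0,0],[0,0,0]],[0.03,[0.007,0,0],[0,0,0]],[0.03,[0.004,0,0],[0,0,0]],[0.03,[0.003,0,0],[0,0,0]],[0.03,[0,0,0],[0,0,0]],[0.03,[0,0,0],[0,0,0]]]'
python3 - <<'E'
from h import *
go([.582,-.077,.0818])
E
```

```text
t: 20.95
tool_pos: [0.5831, -0.0764, 0.084]
tool_rot: [1.452, 1.032, -1.452]
contact_force: [-0.4, -0.3, -2.9]
opening: 0.041
t 20.95 pos [ 0.5831 -0.0764  0.084 ] F [-0.4 -0.3 -2.9] op 0.041
axes xyz cols
 [[-0.     0.944 -0.329]
 [ 0.    -0.329 -0.944]
 [-1.    -0.     0.   ]]
q [-0.257  0.101  1.819 -0.     1.222  0.079]
to [0.582, -0.077, 0.0818] shift mm [ 2.2 -0.8  0.9]
```

```bash
python3 -m handwheel '[[0.03,[0.001,0,0],[0,0,0]],[0.03,[0.001,0,0],[0,0,0]],[0.03,[0.001,0,0],[0,0,0]],[0.03,[0,0,0],[0,0,0]],[0.03,[0,0,0],[0,0,0]]]'
python3 - <<'E'
from h import *
pic('side','c5s',(240,80,380,220),4)
go([.582,-.077,.0818])
E
```

```text
t: 21.37
tool_pos: [0.5835, -0.0765, 0.0818]
tool_rot: [1.452, 1.031, -1.451]
contact_force: [-1.8, 0.6, 0.1]
opening: 0.0414
t 21.4167 pos [ 0.5835 -0.0766  0.0819] F [-1.4  0.2  0.3] op 0.0411
axes xyz cols
 [[ 0.001  0.944 -0.329]
 [-0.    -0.329 -0.944]
 [-1.     0.001 -0.   ]]
q [-0.257  0.104  1.82  -0.     1.217  0.079]
to [0.582, -0.077, 0.0818] shift mm [ 0.1 -1.2  0.9]
```

View pics/c5s.png

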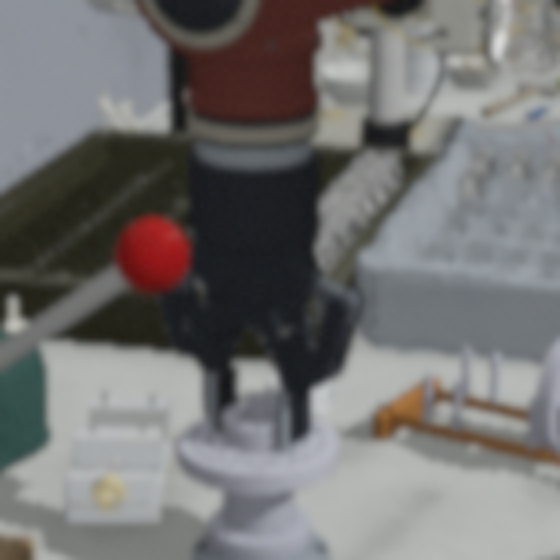

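```bash
python3 -m handwheel '[[0.05,[0,0,0],[0,0,0]],[0.07,[0,0,0],[0,0,0]],[0.07,[0,0,0],[0,0,0]],[0.07,[-0.02,0,0],[0,0,0]],[0.07,[-0.04,0,0],[0,0,0]],[0.07,[-0.04,0,0],[0,0,0]],[0.07,[0,0,0],[0,0,0]],[0.07,[0,0,0],[0,0,0]]]'
python3 - <<'E'
from h import *
pic('side','c6s',(240,80,380,220),4)
fit('wheel',[.582,-.077,.068],cams=('side',),free=(0,2))
fit('cap',[.4597,.152,0],cams=('side','top'))
go([.4597,.152,.17])
E
```

```text
t: 22.08
tool_pos: [0.5854, -0.077, 0.1856]
tool_rot: [1.455, 1.025, -1.446]
contact_force: [-0.1, -0.1, 0.1]
opening: 0.0699
wheel ['side'] [ 0.5826 -0.077   0.0689] cost 0.115
wheel ['side'] [ 0.5826 -0.077   0.0689] cost 0.115
cap ['side'] [0.4606 0.1491 0.    ] cost 0.117
cap ['side'] [0.4606 0.1491 0.    ] cost 0.117
t 22.2833 pos [ 0.5819 -0.0761  0.179 ] F [-0.3  0.3 -0.3] op 0.0699
axes xyz cols
 [[-0.003  0.944 -0.329]
 [ 0.001 -0.329 -0.944]
 [-1.    -0.004  0.   ]]
q [-0.257  0.003  1.753  0.     1.39   0.079]
to [0.4597, 0.152, 0.17] shift mm [   9.6 -190.4 -175.2]
```

View pics/c6s.png

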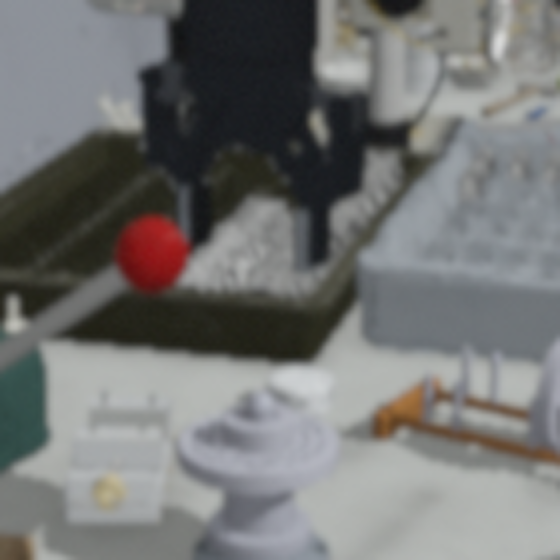

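```bash
python3 -m handwheel '[[0.07,[0,-0.0237,-0.0218],[0,0,0]],[0.07,[0,-0.0237,-0.0218],[0,0,0]],[0.07,[0,-0.0237,-0.0218],[0,0,0]],[0.07,[0,-0.0237,-0.0218],[0,0,0]],[0.07,[0,-0.0237,-0.0218],[0,0,0]],[0.07,[0,-0.0237,-0.0218],[0,0,0]],[0.07,[0,-0.0237,-0.0218],[0,0,0]],[0.07,[0,-0.0237,-0.0218],[0,0,0]],[0.07,[0,0,0],[0,0,0]],[0.07,[0,0,0],[0,0,0]]]'
python3 - <<'E'
from h import *
pic('side','d1s',(270,180,410,320),4)
go([.46,.151,.08],[.46,.151,.018])
E
```

```text
t: 23.12
tool_pos: [0.4599, 0.1516, 0.1794]
tool_rot: [1.448, 1.034, -1.452]
contact_force: [0.1, 0.5, -0.2]
opening: 0.0698
t 23.1667 pos [0.4606 0.1507 0.1798] F [0.5 0.1 0.4] op 0.07
axes xyz cols
 [[-0.002  0.945 -0.328]
 [-0.001 -0.328 -0.945]
 [-1.    -0.002  0.001]]
q [ 0.163 -0.255  1.985 -0.     1.413  0.497]
to [0.46, 0.151, 0.08] shift mm [99.8 -0.5 -0.2]
to [0.46, 0.151, 0.018] shift mm [62.   0.1 -0.1]
```

View pics/d1s.png

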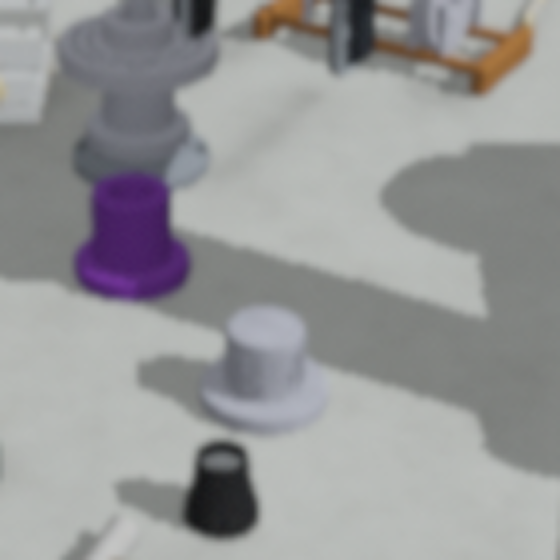

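```bash
python3 -m handwheel '[[0.07,[0.04,0,0],[0,0,0]],[0.07,[0.04,0,0],[0,0,0]],[0.07,[0.035,0,0],[0,0,0]],[0.07,[0.015,0,0],[0,0,0]],[0.07,[0.005,0,0],[0,0,0]],[0.07,[0,0,0],[0,0,0]],[0.07,[0,0,0],[0,0,0]]]'
python3 - <<'E'
from h import *
pic('side','d2s',(270,180,410,320),4)
go([.46,.151,.018])
E
```

```text
t: 23.75
tool_pos: [0.4625, 0.1501, 0.0469]
tool_rot: [1.453, 1.03, -1.452]
contact_force: [-0.0, -0.4, 0.2]
opening: 0.0699
t 23.8 pos [0.4631 0.1504 0.0478] F [0.5 0.5 0.3] op 0.0702
axes xyz cols
 [[ 0.003  0.944 -0.33 ]
 [ 0.    -0.33  -0.944]
 [-1.     0.003 -0.001]]
q [ 0.161 -0.089  2.078 -0.     1.149  0.497]
to [0.46, 0.151, 0.018] shift mm [29.8 -3.2  0.5]
```

View pics/d2s.png

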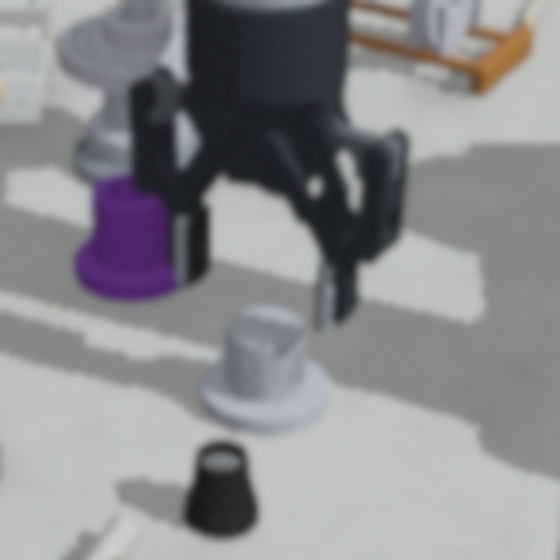

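```bash
python3 -m handwheel '[[0.07,[0.012,-0.003,0],[0,0,0]],[0.07,[0.012,0,0],[0,0,0]],[0.07,[0.005,0,0],[0,0,0]],[0.06,[0,0,0],[0,0,0]],[0.045,[0,0,0],[0,0,0]],[0.025,[0,0,0],[0,0,0]],[0.025,[0,0,0],[0,0,0]],[0.025,[0,0,0],[0,0,0]],[0.025,[0,0,0],[0,0,0]]]' 50
python3 - <<'E'
from h import *
go([.46,.151,.018])
E
```

```text
t: 24.55
tool_pos: [0.4591, 0.1518, 0.0177]
tool_rot: [1.453, 1.031, -1.451]
contact_force: [0.3, -0.2, 1.1]
opening: 0.0368
t 24.55 pos [0.4591 0.1518 0.0177] F [ 0.3 -0.2  1.1] op 0.0368
axes xyz cols
 [[ 0.001  0.944 -0.329]
 [ 0.    -0.329 -0.944]
 [-1.     0.001 -0.001]]
q [ 0.165 -0.045  2.096  0.     1.089  0.501]
to [0.46, 0.151, 0.018] shift mm [-0.3  1.1  0.4]
```

```bash
python3 -m handwheel '[[0.025,[-0.01,0,0],[0,0,0]],[0.025,[-0.03,0,0],[0,0,0]],[0.025,[-0.035,0,0],[0,0,0]],[0.025,[-0.035,0,0],[0,0,0]],[0.025,[-0.035,0,0],[0,0,0]],[0.025,[0,0,0],[0,0,0]],[0.025,[0,0,0],[0,0,0]]]'
python3 - <<'E'
from h import *
pic('side','d3s',(270,140,410,320),3)
go([.582,-.077,.16])
E
```

```text
t: 25.13
tool_pos: [0.4602, 0.152, 0.1656]
tool_rot: [1.456, 1.029, -1.446]
contact_force: [-0.7, -0.2, -3.1]
opening: 0.0364
t 25.1833 pos [0.4587 0.1517 0.163 ] F [-0.1 -0.5 -1.6] op 0.0369
axes xyz cols
 [[ 0.001  0.944 -0.329]
 [ 0.    -0.329 -0.944]
 [-1.     0.001 -0.001]]
q [ 0.165 -0.246  2.007  0.     1.38   0.501]
to [0.582, -0.077, 0.16] shift mm [  3.1 191.7 175.4]
```

View pics/d3s.png

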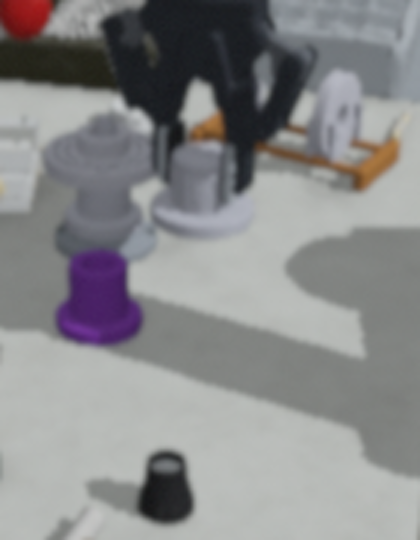

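```bash
python3 -m handwheel '[[0.025,[0,0.024,0.0219],[0,0,0]],[0.025,[0,0.024,0.0219],[0,0,0]],[0.025,[0,0.024,0.0219],[0,0,0]],[0.025,[0,0.024,0.0219],[0,0,0]],[0.025,[0,0.024,0.0219],[0,0,0]],[0.025,[0,0.024,0.0219],[0,0,0]],[0.025,[0,0.024,0.0219],[0,0,0]],[0.025,[0,0.0237,0.0219],[0,0,0]],[0.025,[0,0,0],[0,0,0]],[0.025,[0,0,0],[0,0,0]]]'
python3 - <<'E'
from h import *
pic('side','d4s',(240,80,380,220),4)
o,M=st(); z=o['tool_pos'][2]-.0178
fit('cap',[o['tool_pos'][0],o['tool_pos'][1],z],cams=('side',))
go([.582,-.077,.16])
E
```

```text
t: 26.02
tool_pos: [0.5807, -0.0778, 0.1593]
tool_rot: [1.452, 1.034, -1.458]
contact_force: [-1.0, -0.0, -0.9]
opening: 0.0368
t 26.0667 pos [ 0.5804 -0.0768  0.1595] F [-0.1  1.3 -1.8] op 0.0368
axes xyz cols
 [[-0.005  0.944 -0.33 ]
 [ 0.002 -0.33  -0.944]
 [-1.    -0.005 -0.   ]]
cap ['side'] [ 0.5817 -0.0778  0.1417] cost 0.17
cap ['side'] [ 0.5817 -0.0778  0.1417] cost 0.17
t 26.1167 pos [ 0.5804 -0.0762  0.1599] F [ 0.3 -0.4 -0.8] op 0.0366
axes xyz cols
 [[-0.004  0.944 -0.329]
 [ 0.001 -0.329 -0.944]
 [-1.    -0.004 -0.   ]]
q [-0.258  0.016  1.772  0.     1.358  0.078]
to [0.582, -0.077, 0.16] shift mm [-0.1  1.8  0.2]
```

View pics/d4s.png

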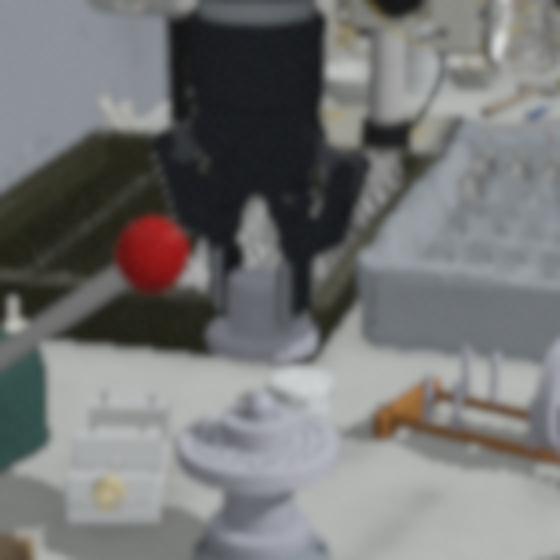

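```bash
python3 -m handwheel '[[0.025,[0.008,0.0005,0],[0,0,0]],[0.025,[0.01,0,0],[0,0,0]],[0.025,[0.01,0,0],[0,0,0]],[0.025,[0.006,0,0],[0,0,0]],[0.025,[0.003,0,0],[0,0,0]],[0.025,[0,0,0],[0,0,0]],[0.025,[0,0,0],[0,0,0]]]'
python3 - <<'E'
from h import *
pic('side','d5s',(240,80,380,220),4)
go([.582,-.077,.1158])
E
```

```text
t: 26.7
tool_pos: [0.5823, -0.0769, 0.1249]
tool_rot: [1.452, 1.032, -1.452]
contact_force: [0.3, -0.4, -1.7]
opening: 0.0367
t 26.75 pos [ 0.5826 -0.0771  0.1255] F [ 0.3  0.7 -0.3] op 0.0368
axes xyz cols
 [[ 0.001  0.944 -0.329]
 [-0.    -0.329 -0.944]
 [-1.     0.001 -0.   ]]
q [-0.258  0.052  1.795  0.     1.293  0.077]
to [0.582, -0.077, 0.1158] shift mm [ 9.7 -0.6  0.2]
```

View pics/d5s.png

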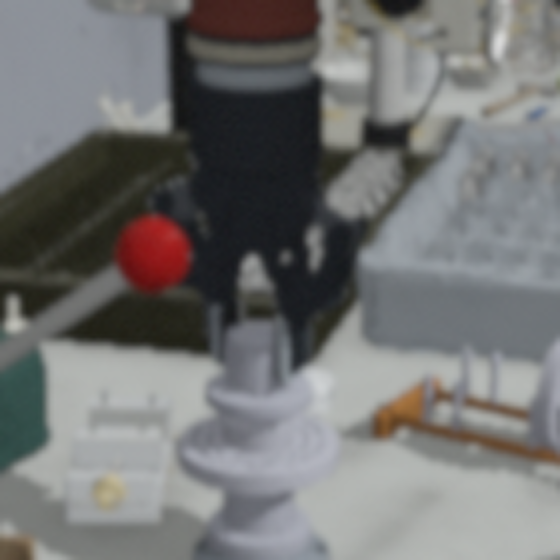

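```bash
python3 -m handwheel '[[0.025,[0.004,0,0],[0,0,0]],[0.025,[0.003,0,0],[0,0,0]],[0.025,[0.002,0,0],[0,0,0]],[0.025,[0.001,0,0],[0,0,0]],[0.025,[0,0,0],[0,0,0]],[0.025,[0,0,0],[0,0,0]]]'
python3 - <<'E'
from h import *
go([.582,-.077,.1158])
E
```

```text
t: 27.25
tool_pos: [0.5826, -0.0771, 0.1157]
tool_rot: [1.452, 1.031, -1.452]
contact_force: [-2.1, 0.6, 2.3]
opening: 0.0365
t 27.25 pos [ 0.5826 -0.0771  0.1157] F [-2.1  0.6  2.3] op 0.0365
axes xyz cols
 [[ 0.     0.944 -0.329]
 [-0.    -0.329 -0.944]
 [-1.     0.    -0.   ]]
q [-0.258  0.063  1.802 -0.     1.276  0.077]
to [0.582, -0.077, 0.1158] shift mm [-0.1 -0.6  0.1]
```

```bash
python3 -m handwheel '[[0.05,[0,0,0],[0,0,0]],[0.075,[0,0,0],[0,0,0]],[0.075,[0,0,0],[0,0,0]],[0.075,[-0.02,0,0],[0,0,0]],[0.075,[-0.035,0,0],[0,0,0]],[0.075,[-0.035,0,0],[0,0,0]],[0.075,[0,0,0],[0,0,0]],[0.075,[0,0,0],[0,0,0]]]'
python3 - <<'E'
from h import *
pic('side','e1s',(240,80,380,240),4)
go([.39,-.20,.205])
E
```

```text
t: 27.92
tool_pos: [0.5843, -0.0775, 0.2088]
tool_rot: [1.454, 1.026, -1.447]
contact_force: [-0.1, -0.3, -0.5]
opening: 0.0746
t 27.9667 pos [ 0.5829 -0.0772  0.2062] F [-0.6 -0.3 -0.6] op 0.0749
axes xyz cols
 [[ 0.002  0.944 -0.329]
 [-0.001 -0.329 -0.944]
 [-1.     0.002 -0.   ]]
q [-0.258 -0.019  1.728  0.     1.431  0.077]
to [0.39, -0.2, 0.205] shift mm [   0.9 -141.8  179.5]
```

View pics/e1s.png

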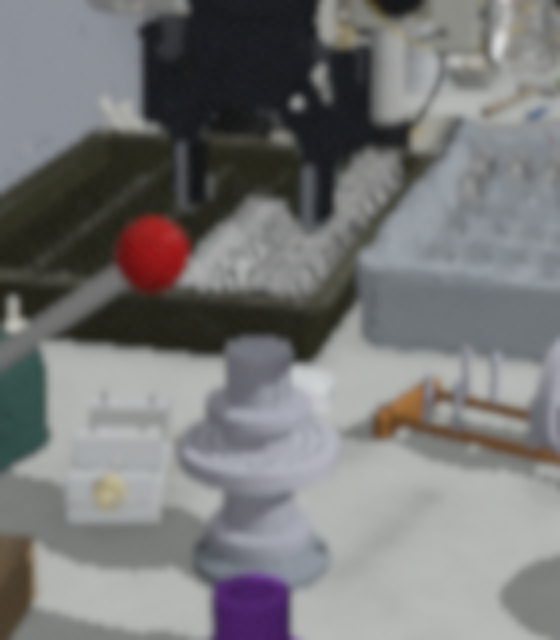

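Stack complete and upright. I'll pull the arm back for a clear final check.

```bash
python3 -m handwheel '[[0.075,[-0.02,0,0],[0,0,0]],[0.075,[0,-0.0178,0.0224],[0,0,0]],[0.075,[0,-0.0178,0.0224],[0,0,0]],[0.075,[0,-0.0178,0.0224],[0,0,0]],[0.075,[0,-0.0178,0.0224],[0,0,0]],[0.075,[0,-0.0178,0.0224],[0,0,0]],[0.075,[0,-0.0178,0.0224],[0,0,0]],[0.075,[0,-0.0178,0.0224],[0,0,0]],[0.075,[0,-0.0178,0.0224],[0,0,0]],[0.075,[0,0,0],[0,0,0]]]'
python3 - <<'E'
from h import *
pic('top','e2',(180,140,460,270),2.8)
fit('cap',[.582,-.077,.098],free=(0,1)); fit('cap',[.582,-.077,.098],cams=('side',),free=(0,2))
fit('wheel',[.582,-.077,.068],cams=('side',),free=(0,2));
for t in('loupe','parts_tin'):
  for n in('side','top'):
    for d in ctrl.tip_of(t,n)[:1]: print(t,n,np.array(d['centre'][::-1]).round(1),round(d['score'],2))
st()
E
```

```text
t: 28.8
tool_pos: [0.3855, -0.2006, 0.2228]
tool_rot: [1.453, 1.032, -1.458]
contact_force: [0.2, -0.2, 0.5]
opening: 0.0753
cap ['side', 'top'] [ 0.5816 -0.0788  0.098 ] cost 0.304
cap ['side'] [ 0.5805 -0.0791  0.098 ] cost 0.137
cap ['top'] [ 0.5848 -0.0768  0.098 ] cost 0.158
cap ['side'] [ 0.5799 -0.077   0.099 ] cost 0.139
cap ['side'] [ 0.5799 -0.077   0.099 ] cost 0.139
wheel ['side'] [ 0.5826 -0.077   0.0673] cost 0.253
wheel ['side'] [ 0.5826 -0.077   0.0673] cost 0.253
loupe side [325.3 306.8] 0.7
loupe top [215.  222.2] 0.48
parts_tin side [314.3 179.1] 0.39
parts_tin top [418.6 164.5] 0.83
t 29.25 pos [ 0.3894 -0.1989  0.2249] F [-0.2 -0.4 -0.3] op 0.0747
axes xyz cols
 [[-0.     0.945 -0.328]
 [ 0.    -0.328 -0.945]
 [-1.    -0.001 -0.   ]]
```

View pics/e2.png

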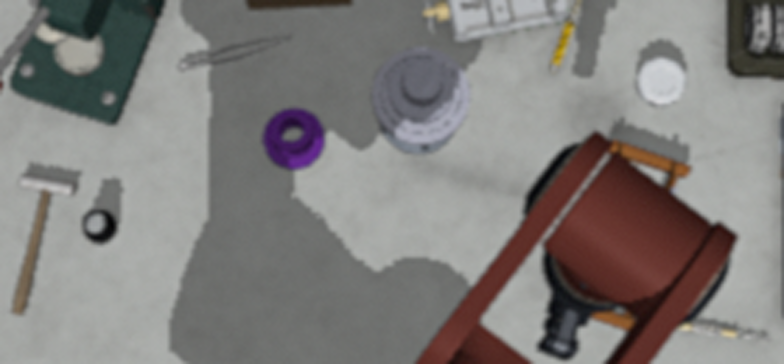

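```bash
python3 -c "
from h import *
print(ctrl.finish_job())"
```

```text
the job is handed in; nothing more can be done
None
```

The spindle is set up and handed in at about 29 s of the 72 s. The steel-grey sleeve went on first, flange down. Then the hubbed wheel, hub up, and last the cap, wide end down. I laid the wheel down at a 35° tilt and took it again by its hub.

**Stack height:** each part met resistance at or within about 1 mm of the expected height. The last picture fits gave these underside heights:

| Part | Measured (mm) | Expected (mm) |
|---|---|---|
| Sleeve | 16.2 | 16 |
| Wheel | 67.3 to 68.9 | 68 |
| Cap | 99 | 98 |

**Position:** the side and top cameras disagreed by about 2 to 4 mm on where the cap sits sideways. The wheel's last fit was also rough, but the pictures show the stack upright and seated.

**Left alone:**
- The loupe and the tin show at the same pixels as at the start. The tin's side-camera detections were weak and pointed to other places, so I went by the top picture.
- The plain wheel was still standing in the rack when I last had a clear view, before the cap was placed. The arm hid it in the final top picture.
- The gripper ended open and clear, 0.22 m above the bench, and the contact forces I read were all low, about 6 N at most.

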